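# Release the over-centre clamp and unload the tested board

## Robot

A 7-joint arm with a two-finger parallel gripper is mounted at the origin on a cart in front of the work surface, level with it; the furniture and walls round the work are solid. World frame = base frame: x ahead of the robot, y to its left, z up, the work surface at z = 0. Lengths are in m, angles in rad, forces in N, time in s.
With the tool pointing down it reaches from about 0.425 to 0.925 m from the base axis. Payload 6.8 kg.
Tool frame: the origin (TCP) lies on the centre line of the jaws, within the pads' length; the fingertips stand 14 mm ahead of it and the grasp point (between the pads) lies 5 mm behind it (bot.finger_overhang is the distance from the TCP to the fingertips, in m); z points along the fingers, y is the line along which they close (so a half turn about z gives the same grasp; the last joint's range is limited). The gripper opens to 85 mm and grips with 20 to 120 N. Pads are 22 mm wide; open, the fingers measure 114 mm over their backs; the gripper's body (76 mm by 85 mm) begins 54 mm behind the grasp point. The pads swing forward as they close: fully open they stand 13 mm farther back than shut.
Start: joints at [1.237, 0.477, 0.022, 1.555, -0.011, 1.109, -0.083], TCP at [0.151, -0.658, 0.245] pointing down, gripper open.
Joint ranges: [-2.96, 2.96], [-0.34, 2.1], [-1.41, 1.46], [0.24, 2.44], [-1.37, 4.51], [0.17, 1.92], [-2.96, 2.96]. Speed limits (rad/s): [2.39, 2.39, 3.14, 3.14, 3.14, 3.14, 3.14].

## Interface

Orientations are given as a unit quaternion [w, x, y, z].
In Python, from station import bot gives the robot as it stands.
- The arm moves only by the shell command python3 -m inch 'ROWS' [OPENING] [FORCE]. ROWS is JSON, a list of rows, each a list of 4 numbers: the shift along the tool's x, y, z in m, then the turn about the tool's z in degrees. A call has 1 to 12 rows; each row shifts and turns the commanded pose from where the row before left it, along the tool's axes as they then stand; what a row does not reach is not made up. A row lasts 1/10 s, in which the tool goes at most 50 mm and 8.59 degrees, less where a joint would pass 70% of its speed; a pose out of reach is approached as far as the arm can. A call is refused whole if a number of a shift passes 0.05 or a number of a turn 8.59, either way. A call with a gripper value outside its range is refused whole. OPENING is the finger opening in m, from 0 to 0.0854, set as the call begins (- or left out, the last holds). The fingers move at their own pace and stop on an object; FORCE is the grip in N (left out, the last holds). Time passes only in rows, so rows that do not move let the fingers close. It gives the time, the measured TCP pose, the force, the opening and the grip force at its end, in the units of the state.
- bot.get_obs(): the state, without advancing time (a new reading comes with each control period).
- bot.read_camera(name): name is "side" or "top" or "wrist"; returns a dict with "color" (384x512x3 uint8, red, green, blue), "mtx" (3x3 intrinsics, pixels), "world_from_camera" (4x4, takes a point from camera to world coordinates); the wrist camera has in their place "hand_eye" (4x4, takes a point from camera to tool coordinates, whose origin is the TCP and whose axes are the flange's). Camera axes: x right, y up, looking along -z (the intrinsics and any distortion apply to the point x, -y, -z); pixel columns grow to the right and rows downward; lengths in m; the calibration is good to about 2 mm. A picture is of the moment at which its call begins: read the wrist's pose just before it. There is no depth.
- bot.hand_in(): hands the job in; it is judged then, once.
The state is a dict: "t": time; "q": joint angles; "joint_vel": joint speeds; "joint_torque": joint torques, N m; "eef_pos": TCP position; "tool_rot": TCP orientation; "contact_force": force on the tool from outside, world axes, zero at the start; "torque": the same for the moment, N m; "gripper_width": opening from 0.0 (shut) to 1.0 (fully open); "grasp_force": force on a finger pad.
Only numpy, scipy, OpenCV 4.12 (cv2) and the standard library are available. Lean on these libraries where they do the work, as an engineer would, in place of code of your own. Each camera call takes 0.05 s, during which the arm holds its last target. There are 200 camera calls.

## Task

The green board on the sloping test fixture has passed its test. Throw the clamp's red handle over centre and all the way back, so that the clear hold-down plate stands up out of the way; lift the board squarely out of its nest, without prying it up crooked, and lay it flat, components up, on the pink foam of the black tray. Set it down rather than dropping it, leave the clamp open, and do not disturb the multimeter behind the fixture, the side cutters or the solder spool.

Things in the scene. Friction and masses are not known exactly. Their poses are not given: they have to be found in the camera images.
- fixture: Test fixture, fixed to the bench: dark grey-blue console with a light grey deck that rises 30 degrees away from the robot. Origin on the bench under the nest's middle; x away from the robot, y to the left, z up. Deck: 150 mm up the slope, y -62 to 136 mm. The clamp's steel bracket stands on the deck's left part, y 65 to 131 mm, within 30 mm of the middle line.
- nest: Nest on the deck. Origin: on the deck's surface under the seated board's middle, 66 mm over the bench. x up the slope, y level, towards the clamp, z square out of the deck (leans 30 degrees to the robot). Four black corner guides, 30 mm high, 1.5 mm play round the board. Its long edges are open from y -31 to 31 mm; the deck there is bare for 45 mm on either side, so fingers fit beside them.
- board: Green circuit board, 56 mm (own x) by 82 mm (own y), 26 mm high over its components, about 36 to 63 g. Origin: middle of the underside of its feet; the bare board is 2 mm thick, 3.6 to 5.6 mm above the origin; own z out of the component side. In the nest its axes are parallel to the nest's. Grip it by its long edges, 56 mm apart, closing along own x.
- probe_carrier (a joint): Spring-loaded grey probe plate under the board, in m square to the deck: about 0.002 when clamped (the board's origin is then 12 mm above the deck), 0.007 when the clamp is open (board's origin 17 mm above the deck, still between the guides). The springs press up with about 17 N when clamped; they only lift the board, which then lies loose on the plate.
- tray: Shallow black tray with pink foam in the bottom, fixed to the bench right of the fixture, 158 mm (own x) by 198 mm (own y) over its lip, 20 mm high, inside 142 by 182 mm. Origin: middle of its underside; z up. The foam's top is 7 mm above the origin and hard.
- clamp_bar (a joint): Angle in rad of the clamp's bar with the clear hold-down plate: about 0.04 when clamped (the clamp flexes a little), less as the toggle passes its dead centre, 1.66 at the stop with the handle thrown fully back; past 1.4 counts as fully back. Past centre it stays where it is left.
- hold_down (a point): Middle of the top face of the clear hold-down plate (46 mm along nest x, 78 mm from the clamp outwards, 5 mm thick, on four white pins 29 mm long that press on the board's corners). Clamped: 53 mm above the deck. With the clamp fully back the plate stands on edge beside the board at nest y 70 to 125 mm, up to 140 mm from the deck.
- handle_grip (a point): Point on the axis of the red handle (18 mm thick, 84 mm long), 30 mm from its free end; own z along the handle to that end, own y the way it is thrown, away from the board; both turn with it. Clamped: square to the deck, point at nest y 67, z 138 mm. Fully back: about 90 degrees over, near y 190, z 35 mm. Over centre takes 6 to 12 N here in the first 15 mm, then 1 to 2 N; push it from the board's side.
- multimeter: Yellow hand multimeter lying on the bench behind the fixture, 142 x 68 x 46 mm, loose. Leave it.
- side_cutters: Blue-handled side cutters lying on the bench left of the fixture, 57 x 136 x 12 mm, loose. Leave them.
- solder_spool: Spool of solder with yellow flanges, standing on the bench right of the tray, 58 mm across, 52 mm high, loose. Leave it.

How it is judged:
On the way, in this order (a step that is already met when the one before it is completed fails the run):
1. the clamp is thrown fully back (bar past 1.4 rad) with the board still in its nest (value of joint clamp_bar above 1.4 rad and distance between board and nest below 0.025 m), for 0.2 s.
2. the board is lifted clear of the nest (60 mm or more from the deck), with the clamp open (value of joint clamp_bar above 1.4 rad and z of board in the frame of nest above 0.06 m and contact force between the fingers and board above 0.5 N), for 0.1 s.
At the end, for the whole second after the job is handed in: The board lies at rest flat (within 0.1 rad) and components up on the tray's foam, its centre within 45 mm (own x) and 65 mm (own y) of the tray's middle; the clamp is still open (bar past 1.4 rad) (value of joint clamp_bar above 1.4 rad and x of board in the frame of tray between -0.045 and 0.045 m and y of board in the frame of tray between -0.065 and 0.065 m and z of board in the frame of tray between 0.003 and 0.011 m and angle between board's own z axis and vertical below 0.1 rad and linear speed of board below 0.02 m/s); the robot touches nothing.
It fails at once if the board is pried up crooked: more than 0.3 rad out of square with the nest before it is clear of the guides (distance between board and nest below 0.045 m and angle between the z axis of board and the z axis of nest, either way round above 0.3 rad).
It fails at once if the board is dropped or flung: moves faster than 0.5 m/s with no finger on it (linear speed of board above 0.5 m/s and contact force between the fingers and board below 0.1 N).
It fails at once if the multimeter, the side cutters or the solder spool is moved by more than 20 mm (distance of any of multimeter, side_cutters, solder_spool from where it was at the start of the episode above 0.02 m).
It also fails if it takes over 58 s, if anything falls off the work surface, if the arm or the gripper's body presses on something with over 40 N, if the wrist force passes 120 N, or if a joint passes its speed limit or range.

## Working session

There is one attempt and no reset: what is moved stays moved. The work goes in short steps, Python scripts to look and compute and a shell command to move; the robot and the scene stay as the last step left them, time stands still between calls to the robot, and variables do not carry over. Pictures are saved under pics/ and viewed, at most 11 in all, crops included, and the job is handed in when it is done.

```bash
mkdir -p pics; ls; python3 - <<'E'
from station import bot
import cv2,numpy as np
print(bot.get_obs())
for n in ("side","top"):
    r=bot.read_camera(n); cv2.imwrite(f"pics/{n}0.png",r["color"][:,:,::-1]); print(n,r["mtx"].tolist(),r["world_from_camera"].round(4).tolist(),[k for k in r])
    np.savez(f"{n}.npz",**{k:v for k,v in r.items()})
E
```

```text
pics
{'t': 0.0, 'q': array([ 1.2369323 ,  0.4777909 ,  0.02234729,  1.55645048, -0.01152687,
        1.10928008, -0.08314176]), 'joint_vel': array([-7.50387714e-04,  2.02307580e-05, -3.57706671e-04,  2.26244162e-03,
       -1.39454603e-03, -4.32402065e-04, -2.13467258e-05]), 'joint_torque': array([-1.63935107e-03, -5.96456265e+01,  1.60741836e+00, -2.81199056e+01,
        1.24703109e-02,  9.26051434e-03,  1.25069900e-05]), 'eef_pos': array([ 0.15096455, -0.65732647,  0.2443324 ]), 'tool_rot': array([-8.86561857e-04,  9.93637373e-01,  1.12623089e-01, -1.57384238e-04]), 'contact_force': array([ 0.31111889, -0.28597214,  1.13005359]), 'torque': array([0.04122615, 0.00612581, 0.01561001]), 'grasp_force': 0.0, 'gripper_width': 1.000294616836887}
side [[483.3915854687112, 0.0, 260.85736170702506], [0.0, 483.3915854687112, 189.04235262174075], [0.0, 0.0, 1.0]] [[-0.8339, 0.2421, -0.4961, -0.1444], [-0.5518, -0.3445, 0.7595, 1.1962], [0.013, 0.907, 0.4209, 0.7665], [0.0, 0.0, 0.0, 1.0]] ['color', 'mtx', 'world_from_camera']
top [[363.97285417685384, 0.0, 258.04813229149545], [0.0, 363.97285417685384, 191.76307676545335], [0.0, 0.0, 1.0]] [[0.0124, 0.9966, -0.0818, 0.4498], [-0.9998, 0.0113, -0.0151, 0.088], [-0.0141, 0.082, 0.9965, 1.5463], [0.0, 0.0, 0.0, 1.0]] ['color', 'mtx', 'world_from_camera']
```

View pics/side0.png

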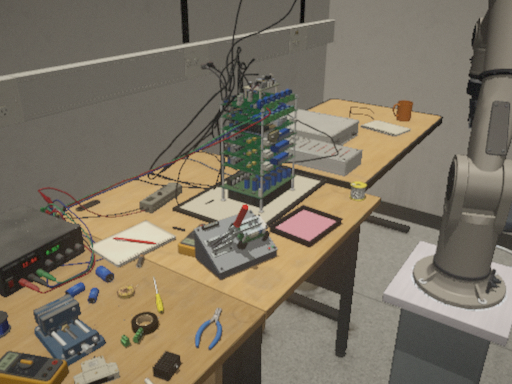

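View pics/top0.png

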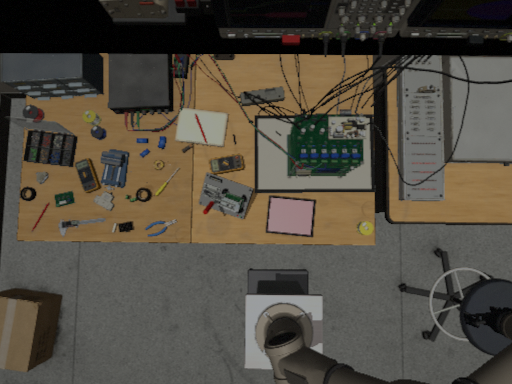

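The side view shows the fixture at about (235,240), the tray at (308,225) and a tall rack behind them at (260,140). In the top view the fixture is at (227,195), the tray at (291,216) and the spool at (366,228). I'll zoom in next.

```bash
python3 - <<'E'
import cv2,numpy as np
a=cv2.imread("pics/top0.png")[145:245,185:325]; b=cv2.imread("pics/side0.png")[195:280,175:350]
a=cv2.resize(a,(784,560),interpolation=cv2.INTER_CUBIC); b=cv2.resize(b,(788,383),interpolation=cv2.INTER_CUBIC)
cv2.imwrite("pics/tc.png",a);cv2.imwrite("pics/sc.png",b)
E
```

```text
(no output)
```

View pics/tc.png

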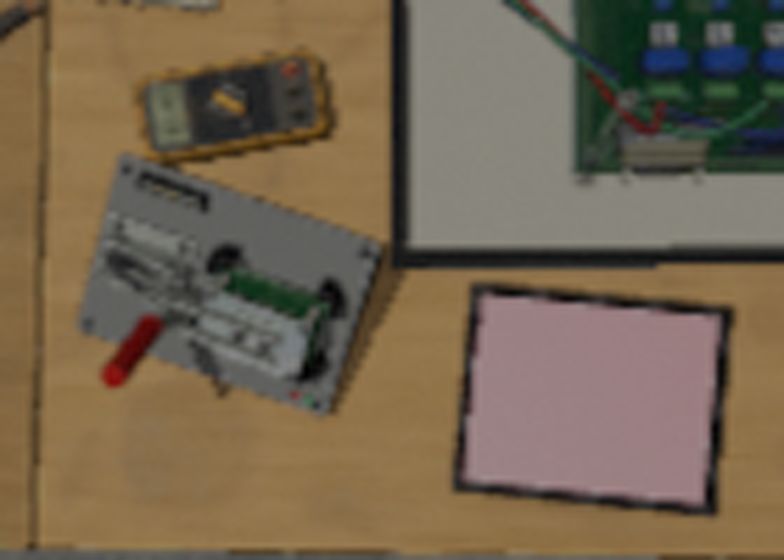

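View pics/sc.png

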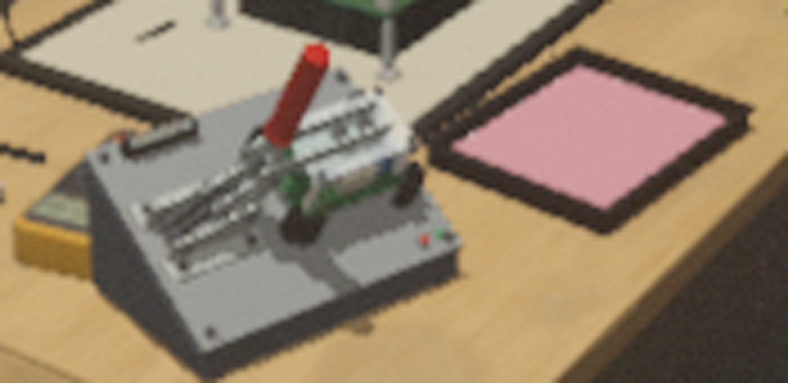

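The top crop shows the deck corners at (122,155), (382,245), (80,325) and (332,412), with the red handle leaning toward the robot. The tray's lip corners are at (470,285), (733,310), (715,513) and (455,490). The side crop shows the handle tip at (316,55) and its base at (280,140).

```bash
cat > h.py <<'E'
import numpy as np,cv2
from scipy.spatial.transform import Rotation as R
def ray(n,uv):
    d=np.load(f"{n}.npz"); K=d["mtx"];T=d["world_from_camera"]
    v=np.linalg.solve(K,[uv[0],uv[1],1.]); return T[:3,3],T[:3,:3]@[v[0],-v[1],-v[2]]
def onz(n,uv,z):
    o,v=ray(n,uv); return o+v*(z-o[2])/v[2]
def tri(a,b):
    (o,v),(p,w)=ray("top",a),ray("side",b)
    s=np.linalg.lstsq(np.c_[v,-w],p-o,rcond=None)[0]; x,y=o+v*s[0],p+w*s[1]; return (x+y)/2,np.linalg.norm(x-y)
tc=lambda u,v:((u-2.3)/5.6+185,(v-2.3)/5.6+145)
sc=lambda u,v:((u-1.7)/4.503+175,(v-1.7)/4.506+195)
E
python3 - <<'E'
from h import *
np.set_printoptions(precision=4,suppress=True)
c=dict(fl=((122,155),.1035),fr=((382,245),.1035),nl=((80,325),.0285),nr=((332,412),.0285))
P={k:onz("top",tc(*p),z) for k,(p,z) in c.items()}
for k in P:print(k,P[k])
S=dict(fl=((88,150),.1035),nr=((460,240),.0285),nl=((205,350),.0285))
for k,(p,z) in S.items():print("side",k,onz("side",sc(*p),z))
f=lambda a,b:np.degrees(np.arctan2(*(P[a]-P[b])[1::-1]))
print("yaw",f("fl","nl"),f("fr","nr"),f("fl","fr")-90,f("nl","nr")-90)
t=[onz("top",tc(*p),.02) for p in((470,285),(733,310),(715,513),(455,490))]
print("tray",np.mean(t,0),[ (t[i]-t[(i+1)%4]).round(3) for i in range(4)])
t=[onz("side",sc(*p),.02) for p in((580,47),(752,110),(605,232),(428,152))]; print("tray side",np.mean(t,0))
print("handle tip",tri(tc(115,375),sc(316,50)))
# colour masks
from scipy import ndimage
E
```

```text
fl [0.6442 0.3177 0.1035]
fr [0.5817 0.1308 0.1035]
nl [0.526  0.358  0.0285]
nr [0.4635 0.1686 0.0285]
side fl [0.6471 0.3192 0.1035]
side nr [0.4661 0.1735 0.0285]
side nl [0.5252 0.3619 0.0285]
yaw -18.82459066882772 -17.69266005580915 -18.507161260659416 -18.26404451136669
tray [ 0.4756 -0.0259  0.02  ] [array([0.017, 0.197, 0.   ]), array([ 0.151, -0.013,  0.   ]), array([-0.014, -0.193,  0.   ]), array([-0.153,  0.01 ,  0.   ])]
tray side [ 0.4722 -0.0146  0.02  ]
handle tip (array([0.4856, 0.3023, 0.212 ]), np.float64(0.003056040248675131))
```

```bash
python3 -m inch '[[0,0,-0.05,0],[0,0,-0.05,0],[0,0,-0.05,0],[0,0,-0.05,0],[0,0,-0.05,0],[0,0,-0.05,0],[0,0,-0.05,0],[0,0,-0.05,0],[0,0,-0.05,0],[0,0,-0.05,0]]' 0.0854
python3 -c "
from station import bot
o=bot.get_obs();print(o['q'].round(3),o['eef_pos'],o['tool_rot']); print([a for a in dir(bot) if a[0]!='_'])"
```

```text
t: 1.1
eef_pos: [0.1449, -0.6349, 0.6777]
tool_rot: [0.039, 0.993, 0.111, 0.005]
contact_force: [0.4, -0.9, 0.1]
gripper_width: 1.001
grasp_force: 0.0
[ 1.046  0.373  0.382  0.796 -0.149  1.915 -0.006] [ 0.14492263 -0.63486821  0.67765106] [0.03885801 0.99300251 0.11142309 0.00457827]
['PlanningError', 'finger_overhang', 'get_obs', 'hand_in', 'read_camera']
```

At the upper reach limit (q6 at its stop) the arm compromises on tilt. I need about 30° of tilt to meet the nest squarely, so I'll check whether it grows and persists.

```bash
python3 -m inch '[[0,0,-0.05,0],[0,0,-0.05,0],[0,0,-0.05,0],[0,0,-0.05,0],[0,0,-0.05,0],[0,0,-0.05,0]]'
python3 -c "
from station import bot
o=bot.get_obs();print(o['q'].round(3))"
python3 -m inch '[[0,0,0.05,0],[0,0,0.05,0],[0,0,0.05,0],[0,0,0.05,0]]'
python3 -c "
from station import bot
o=bot.get_obs();print(o['q'].round(3))
from h import *
w,x,y,z=o['tool_rot'];print(R.from_quat([x,y,z,w]).as_matrix().round(3))"
```

```text
t: 1.7
eef_pos: [0.1236, -0.5453, 0.8086]
tool_rot: [0.147, 0.983, 0.11, 0.018]
contact_force: [0.9, 0.7, 0.4]
gripper_width: 0.999
grasp_force: 0.0
[ 0.751  0.165  0.666  0.794 -0.127  1.915 -0.013]
t: 2.1
eef_pos: [0.1378, -0.6025, 0.6147]
tool_rot: [0.147, 0.983, 0.111, 0.018]
contact_force: [0.5, 0.1, -1.3]
gripper_width: 0.999
grasp_force: 0.0
[ 0.684  0.1    0.628  1.307 -0.05   1.457 -0.046]
[[ 0.975  0.212  0.069]
 [ 0.223 -0.932 -0.284]
 [ 0.004  0.293 -0.956]]
```

Tilt persists after lowering, so I can get 30° this way. I'll turn the jaws first, then move over to the fixture's azimuth and tilt the rest there.

```bash
cat >> h.py <<'E'
Y=np.radians(-18.4); xd=np.array([np.cos(Y),np.sin(Y),0]); yd=np.array([-np.sin(Y),np.cos(Y),0])
zd=-.5*xd+np.array([0,0,np.cos(np.pi/6)]); xn=np.cos(np.pi/6)*xd+np.array([0,0,.5])
NR=np.c_[xn,yd,zd]; NO=np.array([.5433,.2109,.066])
def pose():
    from station import bot
    o=bot.get_obs(); w,x,y,z=o["tool_rot"]; return o,o["eef_pos"],R.from_quat([x,y,z,w]).as_matrix()
def go(*pts,n=None):  # tool-frame total shift between successive world points
    o,p,M=pose()
    print("t",o["t"].__round__(2),"p",p.round(4),"nest",(NR.T@(p-NO)).round(4),"tool z in nest",(NR.T@M[:,2]).round(3),"tool y in nest",(NR.T@M[:,1]).round(3),"q",o["q"].round(2),"F",o["contact_force"].round(1))
    for a in pts:
        d=M.T@(np.array(a)-p); k=n or int(np.ceil(np.abs(d).max()/.045)); print("total",d.round(4),"rows",k,"each",(d/k).round(4)); p=np.array(a)
N=lambda *a:NO+NR@np.array(a)
E
python3 -m inch '[[0,0,0,-8.5],[0,0,0,-8.5],[0,0,0,-8.5],[0,0,0,-8.5],[0,0,0,-8.5],[0,0,0,-8.5],[0,0,0,-8.5]]' >/dev/null
python3 -c "
from h import *
go([.43,-.32,.6],[.46,.12,.6])"
```

```text
t 2.8 p [ 0.1375 -0.6026  0.6162] nest [ 0.164  -0.9     0.5407] tool z in nest [-0.345 -0.248 -0.905] tool y in nest [ 0.93   0.038 -0.365] q [ 0.75  0.1   0.56  1.3  -0.04  1.46  0.99] F [ 0.7 -0.5 -1.6]
total [ 0.3533  0.1972 -0.0449] rows 8 each [ 0.0442  0.0247 -0.0056]
total [ 0.4132 -0.0931 -0.1228] rows 10 each [ 0.0413 -0.0093 -0.0123]
```

```bash
python3 -m inch '[[0.044,0.025,-0.006,0],[0.044,0.025,-0.006,0],[0.044,0.025,-0.006,0],[0.044,0.025,-0.006,0],[0.044,0.025,-0.006,0],[0.044,0.025,-0.006,0],[0.044,0.025,-0.006,0],[0.044,0.025,-0.006,0]]' | head -2
python3 -c "
from h import *
go([.46,.12,.6])"
```

```text
t: 3.6
eef_pos: [0.429, -0.3265, 0.6047]
t 3.6 p [ 0.429  -0.3265  0.6047] nest [ 0.3223 -0.546   0.436 ] tool z in nest [-0.345 -0.249 -0.905] tool y in nest [ 0.931  0.032 -0.363] q [ 0.3  -0.    0.1   1.41  0.24  1.55  0.1 ] F [ 0.6 -0.  -0.5]
total [ 0.42   -0.0972 -0.1204] rows 10 each [ 0.042  -0.0097 -0.012 ]
```

```bash
python3 -m inch '[[0.042,-0.01,-0.012,0],[0.042,-0.01,-0.012,0],[0.042,-0.01,-0.012,0],[0.042,-0.01,-0.012,0],[0.042,-0.01,-0.012,0],[0.042,-0.01,-0.012,0],[0.042,-0.01,-0.012,0],[0.042,-0.01,-0.012,0],[0.042,-0.01,-0.012,0],[0.042,-0.01,-0.012,0]]' | head -2
python3 -c "
from h import *
go([.50,.15,.95])
o,p,M=pose(); print(M[:,2])"
```

```text
t: 4.6
eef_pos: [0.4561, 0.1205, 0.5992]
t 4.6 p [0.4561 0.1205 0.5992] nest [ 0.2196 -0.1133  0.4889] tool z in nest [-0.344 -0.249 -0.905] tool y in nest [ 0.931  0.031 -0.363] q [-0.16  0.05 -0.44  1.38  0.31  1.82 -0.85] F [ 0.3 -0.1 -0.5]
total [-0.0473  0.0864 -0.3409] rows 8 each [-0.0059  0.0108 -0.0426]
[ 0.06784112 -0.28496762 -0.95613338]
```

```bash
python3 -m inch '[[-0.006,0.011,-0.043,0],[-0.006,0.011,-0.043,0],[-0.006,0.011,-0.043,0],[-0.006,0.011,-0.043,0],[-0.006,0.011,-0.043,0],[-0.006,0.011,-0.043,0]]' | head -2
python3 -c "
from h import *
go([.50,.15,.95])
o,p,M=pose(); print(M[:,2])"
```

```text
t: 5.2
eef_pos: [0.5157, 0.1062, 0.6241]
t 5.2 p [0.5157 0.1062 0.6241] nest [ 0.285  -0.1081  0.48  ] tool z in nest [-0.44  -0.279 -0.854] tool y in nest [ 0.886  0.024 -0.464] q [-1.    0.2   0.71  1.2   0.14  1.91 -0.56] F [ 0.7  0.6 -2.2]
total [-0.0555 -0.0145 -0.3241] rows 8 each [-0.0069 -0.0018 -0.0405]
[-0.04437898 -0.2787598  -0.95933492]
```

```bash
for i in 1 2; do python3 -m inch '[[-0.007,-0.002,-0.045,0],[-0.007,-0.002,-0.045,0],[-0.007,-0.002,-0.045,0]]' | sed -n 2p
python3 -c "
from h import *
o,p,M=pose(); print(M[:,2].round(3),o['q'].round(2))"; done
```

```text
eef_pos: [0.5124, 0.1022, 0.6434]
[-0.031 -0.282 -0.959] [-1.31  0.31  1.27  1.18 -0.01  1.91 -0.35]
eef_pos: [0.4887, 0.1016, 0.6865]
[ 0.056 -0.284 -0.957] [-1.54  0.26  1.45  1.17  0.04  1.92 -0.35]
```

```bash
for i in 1 2; do python3 -m inch '[[-0.007,-0.002,-0.045,0],[-0.007,-0.002,-0.045,0],[-0.007,-0.002,-0.045,0],[-0.007,-0.002,-0.045,0]]' | sed -n 2p
python3 -c "
from h import *
o,p,M=pose(); print(M[:,2].round(3),o['q'].round(2))"; done
```

```text
eef_pos: [0.4979, 0.1039, 0.7509]
[ 0.194 -0.272 -0.942] [-1.58  0.22  1.45  1.04  0.09  1.92 -0.36]
eef_pos: [0.5047, 0.1135, 0.8141]
[ 0.324 -0.262 -0.909] [-1.56  0.23  1.45  0.9   0.09  1.92 -0.33]
```

```bash
for i in 1 2; do python3 -m inch '[[0.035,-0.002,-0.03,0],[0.035,-0.002,-0.03,0],[0.03,-0.002,-0.035,0],[0.03,-0.002,-0.035,0]]' | sed -n 2p
python3 -c "
from h import *
o,p,M=pose(); print(M[:,2].round(3),o['q'].round(2))"; done
```

```text
eef_pos: [0.4871, 0.2512, 0.827]
[ 0.42  -0.241 -0.875] [-1.62  0.35  1.45  0.8  -0.01  1.92 -0.46]
eef_pos: [0.45, 0.375, 0.836]
[ 0.516 -0.199 -0.833] [-1.68  0.46  1.45  0.7  -0.09  1.92 -0.58]
```

```bash
python3 -c "
from h import *
go(N(0,.02,.30))"
```

```text
t 7.4 p [0.45  0.375 0.836] nest [0.2635 0.1262 0.737 ] tool z in nest [ 0.061 -0.026 -0.998] tool y in nest [0.988 0.143 0.057] q [-1.68  0.46  1.45  0.7  -0.09  1.92 -0.58] F [ 0.8 -0.7  0.1]
total [-0.0527 -0.3005  0.4227] rows 10 each [-0.0053 -0.03    0.0423]
```

```bash
python3 -m inch '[[-0.005,-0.03,0.042,0],[-0.005,-0.03,0.042,0],[-0.005,-0.03,0.042,0],[-0.005,-0.03,0.042,0],[-0.005,-0.03,0.042,0],[-0.005,-0.03,0.042,0],[-0.005,-0.03,0.042,0],[-0.005,-0.03,0.042,0],[-0.005,-0.03,0.042,0],[-0.005,-0.03,0.042,0],[0,0,0,8.2],[0,0,0,0]]' 0.0 | head -2
python3 -c "
from h import *
go(N(0,.03,.16))
from station import bot
r=bot.read_camera('wrist'); cv2.imwrite('pics/w1.png',r['color'][:,:,::-1]); print(r['mtx'],r['hand_eye'].round(4).tolist())"
```

```text
t: 8.6
eef_pos: [0.4037, 0.2863, 0.4289]
t 8.6 p [0.4037 0.2863 0.4289] nest [0.0462 0.0275 0.3924] tool z in nest [ 0.035 -0.041 -0.999] tool y in nest [ 0.999 -0.028  0.036] q [-2.26 -0.26  1.    1.95  0.78  1.45 -1.79] F [ 0.3 -0.9  1.5]
total [ 0.0105 -0.0546  0.2303] rows 6 each [ 0.0018 -0.0091  0.0384]
[[287.31823569   0.         256.67147655]
 [  0.         287.31823569 191.91949245]
 [  0.           0.           1.        ]] [[0.0006, 0.9489, 0.3156, 0.0806], [1.0, -0.0008, 0.0005, -0.0004], [0.0007, 0.3156, -0.9489, -0.1292], [0.0, 0.0, 0.0, 1.0]]
```

View pics/w1.png

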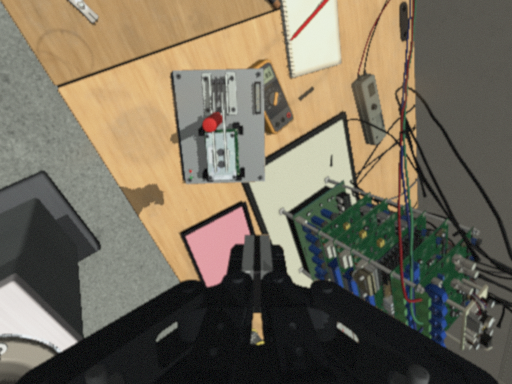

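The wrist view has the fixture at about (220,125), square to the image, the red handle tip at (211,124) and the board under the plate at (224,155). The tool is lined up with the nest.

```bash
python3 -m inch '[[0.0015,-0.007,0.029,0],[0.0015,-0.007,0.029,0],[0.0015,-0.007,0.029,0],[0.0015,-0.007,0.029,0],[0.0015,-0.007,0.029,0],[0.0015,-0.007,0.029,0]]' | head -2
python3 -c "
from h import *
go(N(0,.032,.146))"
```

```text
t: 9.25
eef_pos: [0.4431, 0.2637, 0.2882]
t 9.25 p [0.4431 0.2637 0.2882] nest [0.0144 0.0184 0.2482] tool z in nest [ 0.037 -0.014 -0.999] tool y in nest [ 0.999 -0.023  0.037] q [-2.59 -0.34  1.45  2.17  0.99  1.2  -1.96] F [-0.7  0.6 -0.3]
total [ 0.0145 -0.0185  0.1015] rows 3 each [ 0.0048 -0.0062  0.0338]
```

```bash
python3 -m inch '[[0.0025,-0.003,0.018,0],[0.0025,-0.003,0.018,0],[0.0025,-0.003,0.018,0],[0.0025,-0.003,0.017,0],[0.0025,-0.003,0.015,0],[0.0025,-0.003,0.015,0]]' | head -2
python3 -c "
from h import *
go(N(0,.032,.146))"
```

```text
t: 9.85
eef_pos: [0.4443, 0.2198, 0.2389]
t 9.85 p [0.4443 0.2198 0.2389] nest [ 0.0027 -0.0227  0.1981] tool z in nest [ 0.03   0.021 -0.999] tool y in nest [ 0.999 -0.031  0.029] q [-2.49 -0.34  1.45  2.3   1.08  1.04 -2.02] F [0.2 0.9 0.1]
total [ 0.0535 -0.0059  0.0532] rows 2 each [ 0.0267 -0.0029  0.0266]
```

The arm has hit its elbow limits (q2 and q3) in this branch. I'll fit a quick kinematic model from the recorded states to find which branch reaches the fixture.

```bash
cat > kin.py <<'E'
from h import *
from scipy.optimize import least_squares
import itertools
S=[([1.2369,.4778,.02235,1.55645,-.01153,1.10928,-.08314],[.15096,-.65733,.24433],[.0679*0,0,-1]),
([1.046,.373,.382,.796,-.149,1.915,-.006],[.1449,-.6349,.6777],None),
([.751,.165,.666,.794,-.127,1.915,-.013],[.1236,-.5453,.8086],None),
([.684,.1,.628,1.307,-.05,1.457,-.046],[.1378,-.6025,.6147],[.069,-.284,-.956]),
([.3,0,.1,1.41,.24,1.55,.1],[.429,-.3265,.6047],[.068,-.285,-.956]),
([-.16,.05,-.44,1.38,.31,1.82,-.85],[.4561,.1205,.5992],[.068,-.285,-.956]),
([-1.,.2,.71,1.2,.14,1.91,-.56],[.5157,.1062,.6241],[-.044,-.279,-.959]),
([-1.54,.26,1.45,1.17,.04,1.92,-.35],[.4887,.1016,.6865],[.056,-.284,-.957]),
([-1.56,.23,1.45,.9,.09,1.92,-.33],[.5047,.1135,.8141],[.324,-.262,-.909]),
([-1.68,.46,1.45,.7,-.09,1.92,-.58],[.45,.375,.836],[.516,-.199,-.833]),
([-2.26,-.26,1.,1.95,.78,1.45,-1.79],[.4037,.2863,.4289],list(NR@[.035,-.041,-.999])),
([-2.59,-.34,1.45,2.17,.99,1.2,-1.96],[.4431,.2637,.2882],list(NR@[.037,-.014,-.999])),
([-2.49,-.34,1.45,2.3,1.08,1.04,-2.02],[.4443,.2198,.2389],list(NR@[.03,.021,-.999]))]
def fk(q,P,s,full=False):
    yaw,d1,a1,d3,a3,a4,d5,a6,d7=P[:9]; E=lambda ax,t:R.from_euler(ax,t).as_matrix()
    M=E('z',yaw+s[0]*q[0]);p=np.array([0,0,d1])+M@[a1,0,0]; M=M@E('y',q[1])@E('z',s[1]*q[2]); p=p+M@[a3,0,d3]; e=p.copy()
    M=M@E('y',q[3])@E('z',s[2]*q[4]); p=p+M@[a4,0,d5]; M=M@E('y',q[5])@E('z',s[3]*q[6]); p=p+M@[a6*np.cos(s[3]*q[6]),-a6*np.sin(s[3]*q[6]),d7]
    return (p,M,e)
def res(P,s):
    r=[]
    for q,p,z in S:
        a,M,e=fk(q,P,s); r+=list(a-p)
        if z is not None: r+=list((M[:,2]-z)*.3)
    return np.array(r)
def fit():
    best=None
    for s in itertools.product((-1,1),repeat=3):
      for s1 in (-1,1):
        f=least_squares(lambda P:res(P,(s1,)+s+(1,)),[(-.1 if s1<0 else -2.58),.35,0,.4,0,0,.4,0,.3])
        if best is None or f.cost<best[0]: best=(f.cost,f.x,(s1,)+s)
    return best
E
python3 - <<'E'
from kin import *
c,P,s=fit(); print(c,P.round(4),s); r=res(P,s); print(np.abs(r).max(),np.sqrt(np.mean(r**2)))
np.savez("kin.npz",P=P,s=s)
E
```

```text
0.002663365098446168 [-0.0752  0.306  -0.0101  0.5306  0.0081 -0.0215  0.49   -0.005   0.341 ] (-1, -1, -1, 1)
0.0322088661711159 0.008601300125314015
```

```bash
cat > ik.py <<'E'
from kin import *
d=np.load("kin.npz");P=d["P"];s=d["s"]
lo=np.array([-2.96,-.34,-1.41,.24,-1.37,.17]);hi=np.array([2.96,2.1,1.46,2.44,4.51,1.92])
rng=np.random.default_rng(0)
def ik(p,z,n=25):
    out=[]
    for i in range(n):
        f=least_squares(lambda q:np.r_[fk(np.r_[q,0],P,s)[0]-p,.3*(fk(np.r_[q,0],P,s)[1][:,2]-z)],rng.uniform(lo,hi),bounds=(lo,hi))
        if f.cost<1e-6: out.append(f.x)
    return np.array(out)
E
python3 - <<'E'
from ik import *
np.set_printoptions(precision=2,suppress=True)
for nm,n in dict(push0=(0,.035,.144),push2=(0,.124,.138),push5=(0,.193,.0625),grasp=(0,0,.025),lift=(0,0,.12)).items():
    for tilt in (30,20,12,0):
        z=np.sin(np.radians(tilt))*xd-np.array([0,0,np.cos(np.radians(tilt))])
        o=ik(N(*n),z,14); print(nm,tilt,len(o)); 
        if len(o): 
            m=np.minimum(o-lo,hi-o)[:,:6].min(1); print(o[np.argsort(-m)[:2]], np.sort(m)[::-1][:2])
E
```

```text
push0 30 11
[[ 0.1   0.34 -1.03  2.17  1.09  0.88]
 [ 0.07  0.32 -0.99  2.17  1.08  0.86]] [0.27 0.27]
push0 20 9
[[ 0.2   0.36 -1.06  2.11  0.85  0.86]
 [-1.3   0.23  0.62  2.12  0.25  0.65]] [0.33 0.32]
push0 12 11
[[ 0.17  0.35 -0.95  2.04  0.61  0.87]
 [-0.63  0.22 -0.05  2.04  0.26  0.76]] [0.4 0.4]
push0 0 9
[[-0.16  0.32 -0.48  1.94  0.18  0.93]
 [ 0.03  0.36 -0.72  1.94  0.29  0.95]] [0.5 0.5]
push2 30 10
[[-0.12  0.5  -0.94  1.99  1.14  1.01]
 [-0.27  0.42 -0.74  2.    1.04  0.92]] [0.45 0.44]
push2 20 13
[[-0.11  0.46 -0.86  1.93  0.86  0.94]
 [-0.17  0.43 -0.78  1.93  0.82  0.91]] [0.51 0.51]
push2 12 10
[[-0.19  0.43 -0.69  1.88  0.59  0.91]
 [-0.42  0.37 -0.39  1.88  0.43  0.85]] [0.56 0.56]
push2 0 7
[[-0.54  0.41 -0.17  1.78  0.08  0.96]
 [-1.11  0.46  0.55  1.78 -0.28  0.99]] [0.66 0.66]
push5 30 7
[[-0.46  0.6  -0.54  1.84  1.11  0.88]
 [-0.68  0.54 -0.26  1.85  0.95  0.77]] [0.6  0.59]
push5 20 11
[[-0.38  0.6  -0.56  1.78  0.86  0.86]
 [-0.22  0.68 -0.81  1.78  1.03  0.97]] [0.66 0.6 ]
push5 12 10
[[-0.25  0.65 -0.69  1.72  0.76  0.92]
 [-0.46  0.58 -0.4   1.73  0.
[... 233 characters left out ...]
0 8
[[ 0.22  0.58 -0.95  2.14  1.19  0.78]
 [ 0.19  0.56 -0.91  2.14  1.17  0.76]] [0.3 0.3]
grasp 12 10
[[ 0.23  0.58 -0.92  2.08  0.94  0.77]
 [ 0.14  0.52 -0.79  2.08  0.85  0.71]] [0.36 0.36]
grasp 0 11
[[ 0.26  0.63 -0.89  1.96  0.65  0.86]
 [ 0.16  0.57 -0.76  1.97  0.53  0.81]] [0.48 0.47]
lift 30 7
[[ 0.06  0.28 -0.88  2.24  1.1   0.75]
 [ 0.02  0.26 -0.83  2.24  1.08  0.73]] [0.2 0.2]
lift 20 9
[[ 0.32  0.38 -1.12  2.17  0.93  0.83]
 [ 0.02  0.25 -0.75  2.17  0.74  0.71]] [0.27 0.27]
lift 12 10
[[ 0.31  0.38 -1.05  2.1   0.7   0.83]
 [ 0.16  0.31 -0.86  2.1   0.58  0.78]] [0.34 0.34]
lift 0 10
[[-0.65  0.29  0.15  1.99 -0.05  0.86]
 [-0.71  0.29  0.21  1.99 -0.08  0.87]] [0.45 0.45]
```

```bash
cat > sim.py <<'E'
from ik import *
from scipy.optimize import lsq_linear
lo7=np.r_[lo,-2.96];hi7=np.r_[hi,2.96]
def step(q,p,M,lam=.03):
    for _ in range(4):
        a,B,_e=fk(q,P,s); f=lambda q:(lambda t:np.r_[t[0]-a,.3*R.from_matrix(t[1]@B.T).as_rotvec()])(fk(q,P,s))
        J=np.c_[tuple(f(q+1e-5*np.eye(7)[i])/1e-5 for i in range(7))]
        e=np.r_[p-a,.3*R.from_matrix(M@B.T).as_rotvec()]
        x=lsq_linear(np.r_[J,lam*np.eye(7)],np.r_[e,np.zeros(7)],(np.minimum(np.maximum(lo7-q,-.2),-1e-9),np.maximum(np.minimum(hi7-q,.2),1e-9))).x
        q=q+x
    return q
def run(q,pts,M=None,verbose=True):
    a,B,_=fk(q,P,s); M=B if M is None else M
    for t in pts:
        a=fk(q,P,s)[0]; n=int(np.ceil(np.linalg.norm(np.array(t)-a)/.03))
        for i in range(1,n+1): q=step(q,a+(np.array(t)-a)*i/n,M)
        b,B,_=fk(q,P,s); 
        if verbose: print(np.round(t,3),"err",np.round(np.linalg.norm(b-t),3),"ang",np.round(R.from_matrix(M@B.T).magnitude(),2),q.round(2))
    return q
E
python3 - <<'E'
from sim import *
print("replay flip"); q=np.array(S[5][0]); M=fk(q,P,s)[1]; run(q,[[.50,.15,.7]],M)
q0=np.array(S[-1][0])
z=[N(0,.035,.144),N(0,.124,.138),N(0,.193,.0625)]
for name,pts in dict(A=[[.40,.28,.45],[.45,.4,.5],[.62,.42,.5],[.7,.42,.3]],B=[[.40,.28,.45],[.55,.15,.5],[.75,.2,.5]],C=[[.40,.28,.45],[.45,.1,.5],[.45,-.2,.5],[.45,-.4,.4],[.45,0,.4]]).items():
    print(name); run(q0,pts+z)
E
```

```text
replay flip
[0.5  0.15 0.7 ] err 0.012 ang 0.06 [-0.71  0.12  0.2   1.11  0.29  1.92 -0.99]
A
[0.4  0.28 0.45] err 0.0 ang 0.0 [-2.3  -0.33  1.    1.94  0.83  1.46 -2.24]
[0.45 0.4  0.5 ] err 0.0 ang 0.0 [-2.24  0.24  1.37  1.63  0.28  1.25 -2.73]
[0.62 0.42 0.5 ] err 0.0 ang 0.0 [-1.48  0.41  0.86  1.34  0.15  1.21 -2.96]
[0.7  0.42 0.3 ] err 0.0 ang 0.0 [-1.31  0.61  0.76  1.48  0.06  0.86 -2.96]
[0.486 0.267 0.191] err 0.0 ang 0.0 [-1.79  0.33  1.06  2.2   0.38  0.52 -2.59]
[0.517 0.35  0.186] err 0.0 ang 0.0 [-1.67  0.47  0.91  2.03  0.24  0.58 -2.65]
[0.575 0.404 0.12 ] err 0.0 ang 0.0 [-1.5   0.66  0.77  1.88  0.13  0.52 -2.7 ]
B
[0.4  0.28 0.45] err 0.0 ang 0.0 [-2.3  -0.33  1.    1.94  0.83  1.46 -2.24]
[0.55 0.15 0.5 ] err 0.0 ang 0.0 [-1.97 -0.34  1.09  1.81  0.83  1.31 -2.68]
[0.75 0.2  0.5 ] err 0.075 ang 0.2 [-2.23 -0.34  1.46  1.72  0.91  1.04 -2.75]
[0.486 0.267 0.191] err 0.06 ang 0.12 [-2.44 -0.34  1.46  2.31  1.14  0.89 -2.03]
[0.517 0.35  0.186] err 0.108 ang 0.21 [-2.5  -0.34  1.46  2.25  1.13  0.86 -2.02]
[0.575 0.404 0.12 ] err 0.2 ang 0.28 [-2.49 -0.34  1.46  2.27  1.18  0.78 -1.99]
C
[0.4  0.28 0.45] err 0.0 ang 0.0 [-2.3  -0.33  1.    1.94  0.83  1.46 -2.24]
[0.45 0.1  0.5 ] err 0.0 ang 0.0 [-0.98 -0.34  0.29  1.98  0.58  1.21 -2.88]
[ 0.45 -0.2   0.5 ] err 0.064 ang 0.33 [-0.79 -0.34  0.58  2.04  0.81  1.08 -2.96]
[ 0.45 -0.4   0.4 ] err 0.06 ang 0.39 [-0.7  -0.34  1.12  2.28  1.3   0.37 -2.96]
[0.45 0.   0.4 ] err 0.014 ang 0.05 [-0.76 -0.34  0.33  2.19  0.62  0.95 -2.96]
[0.486 0.267 0.191] err 0.0 ang 0.0 [-0.91  0.2   0.08  2.18  0.82  0.67 -2.24]
[0.517 0.35  0.186] err 0.0 ang 0.0 [-0.95  0.33  0.05  2.01  0.78  0.73 -2.22]
[0.575 0.404 0.12 ] err 0.0 ang 0.0 [-0.95  0.53  0.06  1.86  0.8   0.68 -2.19]
```

```bash
python3 - <<'E'
from sim import *
q0=np.array(S[-1][0])
q=run(q0,[[.40,.28,.45],[.45,.4,.5],[.62,.42,.45],N(0,.035,.2),N(0,.035,.144),N(0,.124,.138),N(0,.193,.0625),N(0,.193,.13),N(0,.1,.25),N(0,0,.2),N(0,0,.025),N(0,0,.12),N(0,0,.2)])
E
python3 -c "
from h import *
go([.40,.28,.45],[.45,.40,.50],[.62,.42,.45],N(0,.025,.2))"
```

```text
[0.4  0.28 0.45] err 0.0 ang 0.0 [-2.3  -0.33  1.    1.94  0.83  1.46 -2.24]
[0.45 0.4  0.5 ] err 0.0 ang 0.0 [-2.24  0.24  1.37  1.63  0.28  1.25 -2.73]
[0.62 0.42 0.45] err 0.0 ang 0.0 [-1.54  0.45  0.93  1.43  0.11  1.11 -2.96]
[0.459 0.276 0.239] err 0.0 ang 0.0 [-1.95  0.2   1.13  2.18  0.51  0.69 -2.48]
[0.486 0.267 0.191] err 0.0 ang 0.0 [-1.78  0.33  1.05  2.2   0.39  0.52 -2.59]
[0.517 0.35  0.186] err 0.0 ang 0.0 [-1.67  0.47  0.9   2.03  0.25  0.58 -2.64]
[0.575 0.404 0.12 ] err 0.0 ang 0.0 [-1.5   0.66  0.76  1.88  0.14  0.52 -2.69]
[0.543 0.415 0.179] err 0.0 ang 0.0 [-1.6   0.57  0.82  1.88  0.17  0.64 -2.66]
[0.456 0.345 0.283] err 0.0 ang 0.0 [-1.93  0.24  1.03  2.03  0.43  0.83 -2.5 ]
[0.448 0.242 0.239] err 0.0 ang 0.0 [-1.97  0.08  1.13  2.24  0.66  0.72 -2.38]
[0.531 0.215 0.088] err 0.0 ang 0.0 [-1.44  0.52  0.86  2.26  0.33  0.21 -2.67]
[0.486 0.23  0.17 ] err 0.0 ang 0.0 [-1.74  0.33  1.06  2.27  0.43  0.44 -2.59]
[0.448 0.242 0.239] err 0.0 ang 0.0 [-2.06  0.1   1.23  2.24  0.64  0.71 -2.4 ]
t 9.85 p [0.4443 0.2198 0.2389] nest [ 0.0027 -0.0227  0.1981] tool z in nest [ 0.03   0.021 -0.999] tool y in nest [ 0.999 -0.031  0.029] q [-2.49 -0.34  1.45  2.3   1.08  1.04 -2.02] F [0.2 0.9 0.1]
total [ 0.0494  0.0576 -0.2107] rows 5 each [ 0.0099  0.0115 -0.0421]
total [ 0.1314  0.0304 -0.0347] rows 3 each [ 0.0438  0.0101 -0.0116]
total [0.0732 0.1034 0.1256] rows 3 each [0.0244 0.0345 0.0419]
total [-0.2063 -0.1955  0.1189] rows 5 each [-0.0413 -0.0391  0.0238]
```

```bash
python3 -m inch '[[0.007,0.008,-0.03,0],[0.007,0.008,-0.03,0],[0.007,0.008,-0.03,0],[0.007,0.008,-0.03,0],[0.007,0.008,-0.03,0],[0.007,0.008,-0.03,0],[0.007,0.008,-0.03,0]]' | sed -n 2p
python3 -m inch '[[0.026,0.006,-0.007,0],[0.026,0.006,-0.007,0],[0.026,0.006,-0.007,0],[0.026,0.006,-0.007,0],[0.026,0.006,-0.007,0],[0.015,0.02,0.02,0],[0.015,0.02,0.02,0],[0.015,0.02,0.02,0],[0.015,0.02,0.02,0],[0.015,0.02,0.02,0]]' | sed -n 2p
python3 -c "
from h import *
go([.62,.42,.45],N(0,.025,.2))"
```

```text
eef_pos: [0.3986, 0.2807, 0.45]
eef_pos: [0.6043, 0.4264, 0.4672]
t 11.55 p [0.6043 0.4264 0.4672] nest [0.1918 0.2238 0.3525] tool z in nest [ 0.03   0.019 -0.999] tool y in nest [ 0.999 -0.029  0.03 ] q [-1.57  0.48  1.02  1.42  0.05  1.12 -1.03] F [-0.   0.9  0.7]
total [-0.0014  0.0054  0.0235] rows 1 each [-0.0014  0.0054  0.0235]
total [-0.2057 -0.1959  0.1192] rows 5 each [-0.0411 -0.0392  0.0238]
```

```bash
python3 -m inch '[[-0.025,-0.023,0.014,0],[-0.025,-0.023,0.014,0],[-0.025,-0.023,0.014,0],[-0.025,-0.023,0.014,0],[-0.025,-0.023,0.014,0],[-0.025,-0.023,0.014,0],[-0.025,-0.023,0.014,0],[-0.025,-0.023,0.02,0],[0,0,0.025,0]]' | sed -n 2p
python3 -c "
from h import *
go(N(0,.03,.146),N(0,.047,.146),N(0,.085,.147),N(0,.124,.138),N(0,.160,.116),N(0,.183,.09),N(0,.193,.0625))"
```

```text
eef_pos: [0.4572, 0.2715, 0.2405]
t 12.45 p [0.4572 0.2715 0.2405] nest [-0.      0.0304  0.2015] tool z in nest [ 0.026  0.021 -0.999] tool y in nest [ 0.999 -0.022  0.026] q [-1.98  0.31  1.23  2.2   0.34  0.59 -1.4 ] F [0.2 0.6 1.5]
total [-0.0016 -0.0014  0.0555] rows 2 each [-0.0008 -0.0007  0.0277]
total [ 0.017  -0.0004  0.0004] rows 1 each [ 0.017  -0.0004  0.0004]
total [ 0.038  -0.0008 -0.0002] rows 1 each [ 0.038  -0.0008 -0.0002]
total [ 0.0388 -0.0011  0.0098] rows 1 each [ 0.0388 -0.0011  0.0098]
total [ 0.0355 -0.0014  0.0228] rows 1 each [ 0.0355 -0.0014  0.0228]
total [ 0.0224 -0.0012  0.0265] rows 1 each [ 0.0224 -0.0012  0.0265]
total [ 0.0094 -0.0009  0.0277] rows 1 each [ 0.0094 -0.0009  0.0277]
```

Now descend beside the handle and push slowly through dead centre.

```bash
python3 -m inch '[[0,0,0.02,0],[0,0,0.02,0],[0,0,0.015,0],[0.008,0,0,0],[0.006,0,0,0],[0.006,0,0,0]]' | sed -n 2,4p
python3 -m inch '[[0.006,0,0,0],[0.006,0,0,0],[0.006,0,0,0],[0.006,0,0,0],[0.006,0,0,0]]' | sed -n 2,4p
python3 -c "
from h import *
go()"
```

```text
eef_pos: [0.4965, 0.2817, 0.1979]
tool_rot: [0.214, 0.787, 0.553, 0.17]
contact_force: [-4.9, -6.3, 4.7]
eef_pos: [0.5069, 0.3117, 0.1991]
tool_rot: [0.213, 0.787, 0.554, 0.172]
contact_force: [0.3, 0.2, -0.1]
t 13.55 p [0.5069 0.3117 0.1991] nest [0.0091 0.0842 0.1484] tool z in nest [ 0.03   0.023 -0.999] tool y in nest [ 0.999 -0.029  0.03 ] q [-1.68  0.47  0.98  2.1   0.21  0.5  -1.32] F [ 0.3  0.2 -0.1]
```

```bash
python3 -m inch '[[0.01,-0.002,0.002,0],[0.01,-0.002,0.002,0],[0.01,-0.002,0.003,0],[0.01,-0.002,0.004,0],[0.01,0,0.005,0],[0.01,0,0.006,0],[0.01,0,0.007,0]]' | sed -n 2,4p
python3 -m inch '[[0.009,0,0.008,0],[0.008,0,0.008,0],[0.008,0,0.009,0],[0.006,0,0.009,0],[0.005,0,0.01,0]]' | sed -n 2,4p
python3 -c "
from h import *
go()
from station import bot
r=bot.read_camera('wrist'); cv2.imwrite('pics/w2.png',r['color'][:,:,::-1])
r=bot.read_camera('side'); cv2.imwrite('pics/s2.png',cv2.resize(r['color'][190:285,170:350,::-1],(792,418)))"
```

```text
eef_pos: [0.5384, 0.3752, 0.1715]
tool_rot: [0.213, 0.787, 0.553, 0.171]
contact_force: [-0.4, -1.0, 0.6]
eef_pos: [0.5727, 0.4025, 0.1353]
tool_rot: [0.213, 0.787, 0.553, 0.171]
contact_force: [-0.1, -0.5, 0.1]
t 14.75 p [0.5727 0.4025 0.1353] nest [0.0065 0.1911 0.0763] tool z in nest [ 0.03   0.021 -0.999] tool y in nest [ 0.999 -0.03   0.029] q [-1.48  0.7   0.78  1.88  0.08  0.49 -1.29] F [-0.1 -0.5  0.1]
```

View pics/s2.png

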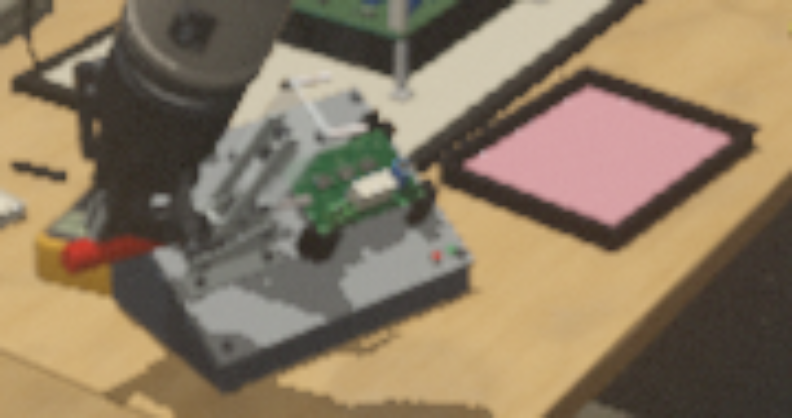

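The plate is up, the handle lies nearly flat at (110,250), and the board is uncovered at (360,185). I'll press gently down to the stop.

```bash
python3 -m inch '[[0.002,0,0.006,0],[0.001,0,0.005,0]]' | sed -n 2,4p
python3 -m inch '[[0.001,0,0.005,0]]' | sed -n 2,4p
python3 -m inch '[[0.0,0,0.005,0]]' | sed -n 2,4p
python3 -m inch '[[0.0,0,0.003,0]]' | sed -n 2,4p
python3 -c "
from h import *
go()"
```

```text
eef_pos: [0.5789, 0.4035, 0.1266]
tool_rot: [0.213, 0.787, 0.553, 0.172]
contact_force: [-0.5, 0.7, 1.6]
eef_pos: [0.5817, 0.4039, 0.1225]
tool_rot: [0.213, 0.787, 0.553, 0.172]
contact_force: [-0.9, 1.1, 0.8]
eef_pos: [0.5843, 0.4035, 0.1182]
tool_rot: [0.213, 0.787, 0.553, 0.172]
contact_force: [0.3, 1.6, 2.1]
eef_pos: [0.5859, 0.4029, 0.1157]
tool_rot: [0.213, 0.787, 0.553, 0.172]
contact_force: [-3.1, 1.2, 7.1]
t 15.35 p [0.5859 0.4029 0.1157] nest [0.0074 0.1957 0.0532] tool z in nest [ 0.03   0.022 -0.999] tool y in nest [ 0.999 -0.03   0.03 ] q [-1.44  0.73  0.75  1.86  0.06  0.46 -1.29] F [-3.1  1.2  7.1]
```

```bash
python3 -m inch '[[0.003,0,-0.02,0],[0,0,-0.04,0],[0,0,-0.04,0],[0,0,-0.04,0],[-0.01,-0.001,-0.03,0],[-0.035,-0.001,0,0],[-0.035,-0.001,0,0],[-0.035,-0.001,0,0],[-0.035,-0.001,0,0],[-0.035,-0.001,0,0],[-0.02,0,0,0],[0,0,0,0]]' 0.0854 | sed -n 2,5p
python3 -c "
from h import *
go(N(0,0,.16))
from station import bot
r=bot.read_camera('wrist'); cv2.imwrite('pics/w3.png',r['color'][:,:,::-1])
np.savez('wr.npz',mtx=r['mtx'],he=r['hand_eye'])"
```

```text
eef_pos: [0.4264, 0.2354, 0.248]
tool_rot: [0.212, 0.788, 0.553, 0.169]
contact_force: [-0.7, 1.1, -1.5]
gripper_width: 0.998
t 16.55 p [0.4264 0.2354 0.248 ] nest [-0.0117 -0.0136  0.217 ] tool z in nest [ 0.024  0.018 -1.   ] tool y in nest [ 0.999 -0.03   0.024] q [-2.27  0.11  1.44  2.29  0.63  0.69 -1.65] F [-0.7  1.1 -1.5]
total [0.0129 0.01   0.0575] rows 2 each [0.0064 0.005  0.0287]
```

View pics/w3.png

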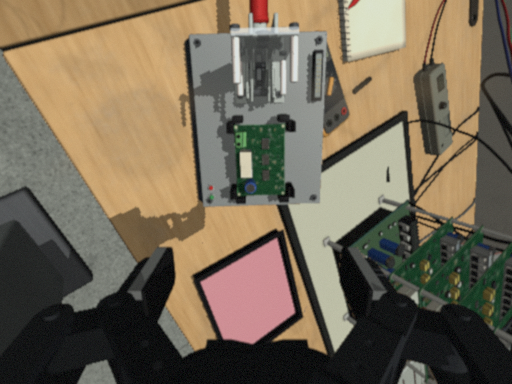

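The board is open and unobstructed at about (261,159), with the clamp thrown back above it at (265,60). The tray is at (250,290). I'll measure the board from this view.

```bash
python3 - <<'E'
from h import *
o,p,M=pose(); d=np.load("wr.npz"); im=cv2.imread("pics/w3.png")
def cast(uv,o0,n):
    v=np.linalg.solve(d["mtx"],[*uv,1.]); v=M@d["he"][:3,:3]@[v[0],-v[1],-v[2]]; c=p+M@d["he"][:3,3]
    return c+v*(n@(o0-c))/(n@v)
hsv=cv2.cvtColor(im,cv2.COLOR_BGR2HSV); m=cv2.inRange(hsv,(40,80,30),(90,255,255)); m[:110]=0;m[205:]=0;m[:,:225]=0;m[:,300:]=0
m=cv2.morphologyEx(m,cv2.MORPH_CLOSE,np.ones((9,9)))
c=max(cv2.findContours(m,0,2)[0],key=cv2.contourArea); r=cv2.minAreaRect(c); b=cv2.boxPoints(r); print(r)
q=np.array([NR.T@(cast(u,N(0,0,.0226),zd)-NO) for u in b]); print(q.round(4),q.mean(0).round(4)); e=q[1]-q[0]; print(np.degrees(np.arctan2(e[1],e[0])),np.linalg.norm(q[1]-q[0]),np.linalg.norm(q[2]-q[1]))
q=np.array([NR.T@(cast(u,NO,zd)-NO) for u in ((191,35),(326,32),(200,204),(321,201))]);print("deck",q.round(4))
m=cv2.inRange(hsv,(150,40,80),(180,160,255)); c=max(cv2.findContours(m,0,2)[0],key=cv2.contourArea); r=cv2.minAreaRect(c)
q=np.array([cast(u,np.array([0,0,.007]),np.array([0,0,1.])) for u in cv2.boxPoints(r)]);print("foam",q.round(4),q.mean(0))
E
```

```text
((260.3694763183594, 159.93228149414062), (71.11383056640625, 51.06486892700195), 88.36341857910156)
[[-0.0306  0.0444  0.0226]
 [ 0.026   0.0443  0.0226]
 [ 0.0285 -0.0387  0.0226]
 [-0.0325 -0.0383  0.0226]] [-0.0022  0.0029  0.0226]
-0.1412048775852389 0.05664534336831334 0.08301772430051367
deck [[-0.0732  0.1394 -0.    ]
 [ 0.0736  0.1389 -0.    ]
 [-0.0803 -0.0544  0.    ]
 [ 0.0755 -0.0561 -0.    ]]
foam [[ 0.4058  0.0687  0.007 ]
 [ 0.5565  0.0539  0.007 ]
 [ 0.5896 -0.1509  0.007 ]
 [ 0.4066 -0.1015  0.007 ]] [ 0.48960933 -0.03243125  0.007     ]
```

```bash
python3 -m inch '[[0.003,0.002,0.02,-1.7],[0.004,0.003,0.025,0],[0.004,0.003,0.025,0],[0.003,0.003,0.025,0],[0,0,0.02,0],[0,0,0,0]]' | sed -n 2,4p
python3 -c "
from h import *
go(N(-.001,.002,.06),N(-.001,.002,.018))"
```

```text
eef_pos: [0.4967, 0.2311, 0.164]
tool_rot: [0.217, 0.781, 0.56, 0.169]
contact_force: [-0.6, -0.4, 0.4]
t 17.2 p [0.4967 0.2311 0.164 ] nest [0.0052 0.0044 0.1101] tool z in nest [ 0.033  0.018 -0.999] tool y in nest [ 0.999 -0.01   0.033] q [-1.6   0.43  0.96  2.26  0.38  0.34 -1.41] F [-0.6 -0.4  0.4]
total [-0.0034 -0.0078  0.0498] rows 2 each [-0.0017 -0.0039  0.0249]
total [-0.0008 -0.0014  0.042 ] rows 1 each [-0.0008 -0.0014  0.042 ]
```

```bash
python3 -m inch '[[-0.002,-0.004,0.012,0],[-0.001,-0.003,0.012,0],[0,-0.001,0.013,0],[0,0,0.012,0],[0,0,0,0]]' | sed -n 2,4p
python3 -c "
from h import *
go(N(-.001,.002,.04),N(-.001,.002,.018))"
```

```text
eef_pos: [0.5134, 0.2249, 0.1195]
tool_rot: [0.216, 0.781, 0.561, 0.17]
contact_force: [-1.0, -0.4, -1.3]
t 17.7 p [0.5134 0.2249 0.1195] nest [-0.0016  0.0038  0.0628] tool z in nest [ 0.032  0.021 -0.999] tool y in nest [ 0.999 -0.009  0.032] q [-1.47  0.53  0.86  2.27  0.35  0.22 -1.4 ] F [-1.  -0.4 -1.3]
total [-0.0023 -0.0001  0.0227] rows 1 each [-0.0023 -0.0001  0.0227]
total [-0.0005 -0.0007  0.022 ] rows 1 each [-0.0005 -0.0007  0.022 ]
```

```bash
python3 -m inch '[[-0.001,0,0.009,0],[-0.001,0,0.009,0],[0,0,0.009,0],[0,0,0,0]]' | sed -n 2,4p
python3 -c "
from h import *
go(N(-.001,.002,.018))"
python3 -m inch '[[0,0,0.006,0],[0,0,0.006,0],[0,0,0.004,0],[0,0,0,0]]' | sed -n 2,4p
python3 -c "
from h import *
go(N(-.001,.002,.018))"
```

```text
eef_pos: [0.5262, 0.2184, 0.0966]
tool_rot: [0.215, 0.781, 0.561, 0.17]
contact_force: [0.4, 0.1, -0.3]
t 18.1 p [0.5262 0.2184 0.0966] nest [-0.0008  0.0018  0.0358] tool z in nest [ 0.032  0.022 -0.999] tool y in nest [ 0.999 -0.01   0.032] q [-1.37  0.57  0.77  2.26  0.53  0.17 -1.57] F [ 0.4  0.1 -0.3]
total [-0.0002 -0.0007  0.0177] rows 1 each [-0.0002 -0.0007  0.0177]
eef_pos: [0.5342, 0.2164, 0.0835]
tool_rot: [0.215, 0.781, 0.561, 0.17]
contact_force: [-0.2, 0.1, -0.4]
t 18.5 p [0.5342 0.2164 0.0835] nest [-0.0003  0.0023  0.0203] tool z in nest [ 0.032  0.022 -0.999] tool y in nest [ 0.999 -0.01   0.032] q [-1.28  0.57  0.68  2.25  0.78  0.17 -1.83] F [-0.2  0.1 -0.4]
total [-0.0004 -0.0008  0.0023] rows 1 each [-0.0004 -0.0008  0.0023]
```

```bash
python3 -m inch '[[0,0,0,0],[0,0,0,0],[0,0,0,0],[0,0,0,0],[0,0,0,0],[0,0,0,0]]' 0.045 30 | tail -4
python3 -m inch '[[0,0,0,0],[0,0,0,0]]' | tail -4
```

```text
tool_rot: [0.215, 0.781, 0.561, 0.171]
contact_force: [-4.9, 0.2, 6.1]
gripper_width: 0.641
grasp_force: 30.1
tool_rot: [0.215, 0.781, 0.561, 0.171]
contact_force: [-4.2, 0.4, 5.4]
gripper_width: 0.643
grasp_force: 30.1
```

```bash
python3 -m inch '[[0,0,-0.005,0],[0,0,-0.008,0],[0,0,-0.01,0],[0,0,-0.012,0]]' | tail -5
python3 -m inch '[[0,0,-0.015,0],[0,0,-0.015,0],[0,0,-0.015,0],[0,0,0,0]]' | tail -4
python3 -c "
from h import *
go([.5,0.05,.3])"
```

```text
eef_pos: [0.5158, 0.2216, 0.1139]
tool_rot: [0.215, 0.781, 0.561, 0.17]
contact_force: [0.4, 0.1, 0.2]
gripper_width: 0.643
grasp_force: 31.7
tool_rot: [0.214, 0.781, 0.561, 0.172]
contact_force: [0.0, -0.6, -0.5]
gripper_width: 0.638
grasp_force: 31.7
t 20.1 p [0.4931 0.2292 0.153 ] nest [-0.0027  0.0015  0.1021] tool z in nest [ 0.032  0.026 -0.999] tool y in nest [ 0.999 -0.011  0.031] q [-1.37  0.35  0.65  2.27  0.75  0.4  -1.78] F [ 0.  -0.6 -0.5]
total [-0.164   0.1329 -0.096 ] rows 4 each [-0.041   0.0332 -0.024 ]
```

```bash
python3 - <<'E'
from sim import *
o,p,M=pose(); q0=o["q"]; print(fk(q0,P,s)[0]-p)
def tr(q,pts,st=.02):
    for t in pts:
        c=fk(q,P,s)[0]
        n=int(np.ceil(np.linalg.norm(np.array(t)-c)/st)); d=(np.array(t)-c)/n
        for i in range(n): a,B,_=fk(q,P,s); q=step(q,a+d,B)
        a,B,_=fk(q,P,s); print("  cmd",t,"at",a.round(3),"z",B[:,2].round(3),q.round(2))
    return q
for nm,pts in dict(a=[[.45,.1,.2],[.45,-.05,.18],[.38,-.03,.18],[.35,-.03,.15]],
 b=[[.45,.1,.22],[.45,-.05,.22],[.4,-.1,.12],[.35,-.1,.12],[.3,-.1,.12]],
 c=[[.45,.1,.22],[.45,-.1,.12],[.42,-.2,.12],[.36,-.2,.12],[.3,-.2,.12]],
 d=[[.48,.1,.25],[.5,-.1,.25],[.4,-.1,.25],[.35,-.1,.25],[.3,-.1,.25]]).items():
    print(nm); tr(q0,pts)
E
```

```text
[-0.00609363  0.00995613 -0.03322894]
a
  cmd [0.45, 0.1, 0.2] at [0.45 0.1  0.2 ] z [ 0.496 -0.179 -0.849] [-1.35 -0.07  0.77  2.43  0.94  0.57 -1.89]
  cmd [0.45, -0.05, 0.18] at [ 0.469 -0.044  0.192] z [ 0.428 -0.206 -0.88 ] [-1.08 -0.09  0.91  2.44  0.8   0.44 -2.38]
  cmd [0.38, -0.03, 0.18] at [ 0.411 -0.025  0.2  ] z [ 0.308 -0.226 -0.924] [-1.02 -0.17  0.74  2.44  0.68  0.67 -2.41]
  cmd [0.35, -0.03, 0.15] at [ 0.381 -0.024  0.17 ] z [ 0.183 -0.244 -0.952] [-0.84 -0.07  0.58  2.44  0.51  0.69 -2.54]
b
  cmd [0.45, 0.1, 0.22] at [0.45 0.1  0.22] z [ 0.496 -0.179 -0.849] [-1.35 -0.12  0.75  2.41  0.92  0.64 -1.93]
  cmd [0.45, -0.05, 0.22] at [ 0.459 -0.047  0.227] z [ 0.462 -0.19  -0.866] [-1.25 -0.31  1.    2.44  0.99  0.62 -2.25]
  cmd [0.4, -0.1, 0.12] at [ 0.436 -0.1    0.161] z [ 0.309 -0.184 -0.933] [-1.56 -0.34  1.46  2.44  0.98  0.63 -2.37]
  cmd [0.35, -0.1, 0.12] at [ 0.387 -0.105  0.148] z [ 0.161 -0.167 -0.973] [-1.54 -0.34  1.46  2.44  0.8   0.73 -2.53]
  cmd [0.3, -0.1, 0.12] at [ 0.338 -0.106  0.143] z [ 0.015 -0.143 -0.99 ] [-1.52 -0.34  1.46  2.44  0.67  0.8
[... 491 characters left out ...]
0.3, -0.2, 0.12] at [ 0.342 -0.21   0.123] z [ 0.051 -0.261 -0.964] [ 1.17  0.1  -0.86  2.44  0.59  0.56 -2.96]
d
  cmd [0.48, 0.1, 0.25] at [0.48 0.1  0.25] z [ 0.496 -0.179 -0.849] [-1.31 -0.11  0.74  2.33  0.84  0.67 -2.06]
  cmd [0.5, -0.1, 0.25] at [ 0.5  -0.1   0.25] z [ 0.496 -0.179 -0.849] [-1.18 -0.29  1.09  2.37  0.91  0.53 -2.47]
  cmd [0.4, -0.1, 0.25] at [ 0.416 -0.102  0.263] z [ 0.431 -0.177 -0.885] [-0.57 -0.34  0.54  2.44  0.59  0.6  -2.78]
  cmd [0.35, -0.1, 0.25] at [ 0.375 -0.101  0.261] z [ 0.337 -0.184 -0.923] [-0.28 -0.34  0.3   2.44  0.4   0.7  -2.96]
  cmd [0.3, -0.1, 0.25] at [ 0.334 -0.099  0.253] z [ 0.218 -0.208 -0.954] [-0.21 -0.34  0.2   2.44  0.36  0.83 -2.96]
```

```bash
cat >> sim.py <<'E'
def tr(q,pts,st=.02):
    for t in pts:
        c=fk(q,P,s)[0]
        n=int(np.ceil(np.linalg.norm(np.array(t)-c)/st)); d=(np.array(t)-c)/n
        for i in range(n): a,B,_=fk(q,P,s); q=step(q,a+d,B)
        a,B,_=fk(q,P,s); print("  cmd",t,"at",a.round(3),"z",B[:,2].round(3),q.round(2))
    return q
E
python3 - <<'E'
from sim import *
q0=pose()[0]["q"]
for nm,pts in dict(a=[[.48,.1,.25],[.5,-.1,.25],[.45,-.3,.25],[.37,-.25,.25],[.3,-.2,.25],[.22,-.15,.25]],
 b=[[.48,.1,.25],[.5,-.1,.25],[.43,-.2,.18],[.36,-.17,.18],[.3,-.15,.18],[.22,-.12,.18]],
 c=[[.48,.1,.3],[.5,-.1,.3],[.45,-.35,.3],[.37,-.3,.25],[.3,-.25,.2],[.22,-.2,.2]]).items():
    print(nm); q=tr(q0,pts); tr(q,[[.45,-.1,.2],[.475,-.025,.2],[.475,-.025,.06]])
E
```

```text
a
  cmd [0.48, 0.1, 0.25] at [0.48 0.1  0.25] z [ 0.496 -0.179 -0.849] [-1.31 -0.11  0.74  2.33  0.84  0.67 -2.06]
  cmd [0.5, -0.1, 0.25] at [ 0.5  -0.1   0.25] z [ 0.496 -0.179 -0.849] [-1.18 -0.29  1.09  2.37  0.91  0.53 -2.47]
  cmd [0.45, -0.3, 0.25] at [ 0.455 -0.294  0.243] z [ 0.493 -0.245 -0.835] [-0.94 -0.34  1.33  2.35  0.83  0.39 -2.96]
  cmd [0.37, -0.25, 0.25] at [ 0.392 -0.252  0.252] z [ 0.429 -0.286 -0.857] [-0.49 -0.34  0.84  2.44  0.73  0.48 -2.96]
  cmd [0.3, -0.2, 0.25] at [ 0.343 -0.208  0.26 ] z [ 0.28  -0.31  -0.908] [-0.2  -0.34  0.44  2.44  0.56  0.7  -2.96]
  cmd [0.22, -0.15, 0.25] at [ 0.277 -0.159  0.255] z [ 0.07  -0.309 -0.949] [ 0.05 -0.34  0.09  2.44  0.4   0.94 -2.96]
  cmd [0.45, -0.1, 0.2] at [ 0.45 -0.1   0.2 ] z [ 0.07  -0.309 -0.949] [-0.02  0.08 -0.04  2.21  0.44  0.82 -2.68]
  cmd [0.475, -0.025, 0.2] at [ 0.475 -0.025  0.2  ] z [ 0.07  -0.309 -0.949] [-0.12  0.14 -0.12  2.15  0.44  0.88 -2.53]
  cmd [0.475, -0.025, 0.06] at [ 0.475 -0.025  0.06 ] z [ 0.07  -0.309 -0.949] [-0.17  0.37 -0.06  2.24  0.63  0.6  -2.29]
b
  cmd [0.48, 0.1, 0.25] a
[... 1414 characters left out ...]
 0.25] at [ 0.381 -0.302  0.251] z [ 0.445 -0.334 -0.831] [-0.48 -0.34  0.94  2.44  0.82  0.41 -2.96]
  cmd [0.3, -0.25, 0.2] at [ 0.341 -0.271  0.225] z [ 0.289 -0.292 -0.912] [-0.54 -0.34  0.93  2.44  0.73  0.61 -2.96]
  cmd [0.22, -0.2, 0.2] at [ 0.274 -0.218  0.228] z [ 0.077 -0.256 -0.964] [-0.38 -0.34  0.66  2.44  0.56  0.89 -2.96]
  cmd [0.45, -0.1, 0.2] at [ 0.45 -0.1   0.2 ] z [ 0.077 -0.256 -0.964] [-0.55  0.08  0.53  2.22  0.3   0.79 -2.8 ]
  cmd [0.475, -0.025, 0.2] at [ 0.475 -0.025  0.2  ] z [ 0.077 -0.256 -0.964] [-0.64  0.13  0.46  2.16  0.28  0.83 -2.67]
  cmd [0.475, -0.025, 0.06] at [ 0.475 -0.025  0.06 ] z [ 0.077 -0.256 -0.964] [-0.59  0.38  0.44  2.26  0.22  0.49 -2.65]
```

```bash
python3 - <<'E'
from sim import *
q0=pose()[0]["q"].copy(); q0[6]+=np.pi/2
for nm,pts in dict(
 b=[[.46,.1,.25],[.47,-.1,.25],[.43,-.2,.22],[.36,-.17,.22],[.3,-.15,.22],[.25,-.12,.22],[.22,-.11,.22]],
 c=[[.46,.1,.25],[.47,-.1,.25],[.40,-.35,.25],[.32,-.28,.25],[.25,-.23,.25],[.2,-.18,.25]],
 e=[[.46,.1,.25],[.47,-.1,.25],[.36,-.12,.22],[.28,-.14,.22],[.2,-.4,.22],[.17,-.3,.22],[.15,-.25,.22]]).items():
    print(nm); q=tr(q0,pts); tr(q,[[.45,-.1,.2],[.475,-.025,.2],[.475,-.025,.06]])
E
```

```text
b
  cmd [0.46, 0.1, 0.25] at [0.46 0.1  0.25] z [ 0.496 -0.179 -0.849] [-1.34 -0.16  0.73  2.36  0.87  0.71 -0.43]
  cmd [0.47, -0.1, 0.25] at [ 0.47 -0.1   0.25] z [ 0.496 -0.179 -0.849] [-1.05 -0.34  0.96  2.42  0.94  0.56 -0.89]
  cmd [0.43, -0.2, 0.22] at [ 0.437 -0.202  0.224] z [ 0.472 -0.175 -0.864] [-0.87 -0.34  1.11  2.44  0.78  0.42 -1.31]
  cmd [0.36, -0.17, 0.22] at [ 0.383 -0.181  0.239] z [ 0.375 -0.14  -0.916] [-0.5  -0.34  0.75  2.44  0.44  0.58 -1.6 ]
  cmd [0.3, -0.15, 0.22] at [ 0.324 -0.163  0.245] z [ 0.264 -0.091 -0.96 ] [-0.07 -0.34  0.4   2.44  0.16  0.74 -1.88]
  cmd [0.25, -0.12, 0.22] at [ 0.278 -0.135  0.244] z [ 0.146 -0.032 -0.989] [ 0.38 -0.34  0.03  2.44 -0.04  0.9  -2.09]
  cmd [0.22, -0.11, 0.22] at [ 0.243 -0.123  0.24 ] z [ 0.052  0.017 -0.998] [ 0.44 -0.34 -0.    2.44 -0.05  1.01 -2.13]
  cmd [0.45, -0.1, 0.2] at [ 0.45 -0.1   0.2 ] z [ 0.052  0.017 -0.998] [ 0.35  0.09 -0.19  2.16 -0.02  0.84 -1.83]
  cmd [0.475, -0.025, 0.2] at [ 0.475 -0.025  0.2  ] z [ 0.052  0.017 -0.998] [ 0.24  0.12 -0.26  2.14  0.01  0.84 -1.64]
  cmd [0.475, -0.025, 0.06]
[... 1665 characters left out ...]
22] at [ 0.2  -0.4   0.22] z [ 0.219 -0.12  -0.968] [ 0.11 -0.09  0.97  2.29 -0.12  0.71 -2.82]
  cmd [0.17, -0.3, 0.22] at [ 0.172 -0.304  0.224] z [ 0.21  -0.104 -0.972] [ 0.3  -0.33  0.67  2.44  0.11  0.77 -2.54]
  cmd [0.15, -0.25, 0.22] at [ 0.156 -0.266  0.236] z [ 0.176 -0.04  -0.984] [ 0.62 -0.34  0.39  2.44 -0.01  0.89 -2.66]
  cmd [0.45, -0.1, 0.2] at [ 0.451 -0.102  0.202] z [ 0.171 -0.033 -0.985] [ 0.38  0.02 -0.23  2.25 -0.    0.7  -1.81]
  cmd [0.475, -0.025, 0.2] at [ 0.475 -0.025  0.2  ] z [ 0.171 -0.033 -0.985] [ 0.28  0.05 -0.32  2.23  0.07  0.7  -1.57]
  cmd [0.475, -0.025, 0.06] at [ 0.475 -0.025  0.06 ] z [ 0.171 -0.033 -0.985] [ 0.2   0.31 -0.24  2.33  0.28  0.35 -1.37]
```

```bash
python3 -m inch '[[0,0,-0.02,0],[0,0,-0.02,-4],[0,0,-0.02,-8.5],[0,0,-0.01,-8.5],[0,0,0,-8.5],[0,0,0,-8.5],[0,0,0,-8.5],[0,0,0,-8.5],[0,0,0,-8.5],[0,0,0,-8.5],[0,0,0,-8.5],[0,0,0,-8.5]]' | tail -5
python3 -c "
from h import *
go([.46,.1,.25],[.47,-.1,.25])"
```

```text
eef_pos: [0.4579, 0.2379, 0.2106]
tool_rot: [0.273, 0.161, 0.948, -0.03]
contact_force: [0.3, 1.2, 0.0]
gripper_width: 0.636
grasp_force: 32.0
t 21.3 p [0.4579 0.2379 0.2106] nest [-0.0053 -0.0013  0.17  ] tool z in nest [ 0.032  0.022 -0.999] tool y in nest [0.021 1.    0.023] q [-1.3   0.16  0.43  2.26  0.77  0.65 -0.25] F [0.3 1.2 0. ]
total [-0.0623 -0.1287 -0.0124] rows 3 each [-0.0208 -0.0429 -0.0041]
total [-0.0657 -0.186   0.0342] rows 5 each [-0.0131 -0.0372  0.0068]
```

```bash
python3 -m inch '[[-0.02,-0.043,-0.004,0],[-0.02,-0.043,-0.004,0],[-0.02,-0.043,-0.004,0],[-0.013,-0.037,0.007,0],[-0.013,-0.037,0.007,0],[-0.013,-0.037,0.007,0],[-0.013,-0.037,0.007,0],[-0.013,-0.037,0.007,0]]' | tail -5
python3 -c "
from h import *
go([.43,-.2,.24],[.36,-.17,.24],[.25,-.125,.24]); print(pose()[2][:,2])"
```

```text
eef_pos: [0.4663, -0.1004, 0.2464]
tool_rot: [0.273, 0.164, 0.947, -0.029]
contact_force: [1.3, -0.2, 0.4]
gripper_width: 0.637
grasp_force: 32.0
t 22.1 p [ 0.4663 -0.1004  0.2464] nest [ 0.112  -0.3197  0.1437] tool z in nest [ 0.032  0.023 -0.999] tool y in nest [0.028 0.999 0.023] q [-0.94 -0.24  0.83  2.42  0.85  0.49  0.46] F [ 1.3 -0.2  0.4]
total [ 0.0029 -0.1061  0.0015] rows 3 each [ 0.001  -0.0354  0.0005]
total [ 0.0646  0.0054 -0.0399] rows 2 each [ 0.0323  0.0027 -0.0199]
total [ 0.101   0.0065 -0.0624] rows 3 each [ 0.0337  0.0022 -0.0208]
[ 0.50769824 -0.14506512 -0.84923413]
```

```bash
python3 -m inch '[[0,-0.035,0,0],[0,-0.035,0,0],[0,-0.035,0,0],[0.025,0.002,-0.016,0],[0.025,0.002,-0.016,0],[0.02,0.002,-0.013,0]]' | tail -5
python3 -c "
from h import *
p=pose()[1]; go([.30,-.15,.24]); print(pose()[2][:,2])"
```

```text
eef_pos: [0.4113, -0.1947, 0.2647]
tool_rot: [0.281, 0.16, 0.946, -0.034]
contact_force: [-0.5, -0.4, 0.5]
gripper_width: 0.634
grasp_force: 32.0
t 22.7 p [ 0.4113 -0.1947  0.2647] nest [ 0.1018 -0.4265  0.1707] tool z in nest [ 0.05   0.019 -0.999] tool y in nest [0.018 1.    0.02 ] q [-0.28 -0.25  0.52  2.43  0.39  0.38  1.17] F [-0.5 -0.4  0.5]
total [ 0.1141  0.0058 -0.0441] rows 3 each [ 0.038   0.0019 -0.0147]
[ 0.52105445 -0.15370725 -0.83956914]
```

```bash
for k in 1; do python3 -m inch '[[0.025,0.002,-0.01,0],[0.025,0.002,-0.01,0],[0.025,0.002,-0.01,0],[0.025,0.002,-0.01,0]]' | tail -5; done
python3 -c "
from h import *
p=pose()[1]; go([.25,-.125,.24]); print(pose()[2][:,2])"
```

```text
eef_pos: [0.3803, -0.1904, 0.2754]
tool_rot: [0.281, 0.158, 0.946, -0.037]
contact_force: [-1.0, -0.5, -0.0]
gripper_width: 0.637
grasp_force: 32.0
t 23.1 p [ 0.3803 -0.1904  0.2754] nest [ 0.0805 -0.4322  0.1953] tool z in nest [ 0.05   0.014 -0.999] tool y in nest [0.013 1.    0.015] q [ 0.39 -0.24 -0.05  2.43 -0.1   0.38  1.66] F [-1.  -0.5 -0. ]
total [ 0.1407  0.0196 -0.0483] rows 4 each [ 0.0352  0.0049 -0.0121]
[ 0.51918945 -0.15791154 -0.8399442 ]
```

```bash
python3 -m inch '[[0.025,0.003,-0.008,0],[0.025,0.003,-0.008,0],[0.025,0.003,-0.008,0],[0.025,0.003,-0.008,0],[0.025,0.003,-0.008,0],[0.025,0.003,-0.008,0]]' | tail -5
python3 -c "
from h import *
p=pose()[1]; go([.25,-.125,.24]); print(pose()[2][:,2])"
```

```text
eef_pos: [0.3257, -0.1868, 0.2798]
tool_rot: [0.257, 0.164, 0.952, -0.03]
contact_force: [-0.0, -0.8, -0.9]
gripper_width: 0.64
grasp_force: 32.0
t 23.7 p [ 0.3257 -0.1868  0.2798] nest [ 0.0368 -0.4461  0.2257] tool z in nest [-0.001  0.017 -1.   ] tool y in nest [0.024 1.    0.017] q [ 1.14 -0.34 -0.54  2.44 -0.61  0.57  2.26] F [-0.  -0.8 -0.9]
total [ 0.0998  0.0325 -0.0104] rows 3 each [ 0.0333  0.0108 -0.0035]
[ 0.4787411  -0.14105035 -0.86655165]
```

```bash
python3 -m inch '[[0.025,0.004,0.01,0],[0.025,0.004,0.01,0],[0.025,0.004,0.01,0],[0.025,0.004,0.01,0],[0.025,0.004,0.01,0]]' | tail -5
python3 -c "
from h import *
p=pose()[1]; go([.25,-.125,.24]); print(pose()[2][:,2])"
```

```text
eef_pos: [0.3189, -0.19, 0.2361]
tool_rot: [0.222, 0.159, 0.962, -0.013]
contact_force: [-0.0, -0.1, -0.2]
gripper_width: 0.64
grasp_force: 32.0
t 24.2 p [ 0.3189 -0.19    0.2361] nest [ 0.0102 -0.4512  0.1905] tool z in nest [-0.076  0.043 -0.996] tool y in nest [0.02  0.999 0.042] q [ 1.82 -0.34 -1.05  2.44 -0.91  0.66  2.66] F [-0.  -0.1 -0.2]
total [ 0.0764  0.0404 -0.039 ] rows 2 each [ 0.0382  0.0202 -0.0195]
[ 0.42381664 -0.09563411 -0.90068506]
```

```bash
python3 - <<'E'
from sim import *
q0=pose()[0]["q"].copy(); q0[6]-=.9
print(fk(q0,P,s)[0])
for nm,pts in dict(
 a=[[.28,-.17,.2],[.24,-.15,.18]],
 b=[[.28,-.22,.2],[.22,-.22,.16]],
 c=[[.30,-.1,.2],[.26,0,.18]], d=[[.3,-.12,.16],[.27,-.1,.12]],e=[[.38,-.15,.16],[.3,-.12,.12],[.25,-.1,.12]]).items():
    print(nm); q=tr(q0,pts); tr(q,[[.45,-.1,.2],[.475,-.025,.2],[.475,-.025,.06]])
E
```

```text
[ 0.37683864 -0.23934202  0.21639689]
a
  cmd [0.28, -0.17, 0.2] at [ 0.309 -0.196  0.231] z [ 0.297 -0.021 -0.955] [ 1.46 -0.34 -0.66  2.44 -0.58  0.84  1.99]
  cmd [0.24, -0.15, 0.18] at [ 0.267 -0.176  0.213] z [ 0.179  0.078 -0.981] [ 1.47 -0.3  -0.66  2.44 -0.46  0.94  2.03]
  cmd [0.45, -0.1, 0.2] at [ 0.45 -0.1   0.2 ] z [ 0.179  0.078 -0.981] [ 1.44  0.07 -1.22  2.25 -0.09  0.72  2.85]
  cmd [0.475, -0.025, 0.2] at [ 0.469 -0.027  0.204] z [ 0.199  0.095 -0.975] [ 1.1   0.04 -1.03  2.25 -0.14  0.69  2.96]
  cmd [0.475, -0.025, 0.06] at [ 0.472 -0.027  0.062] z [ 0.211  0.114 -0.971] [ 0.45  0.31 -0.4   2.36 -0.09  0.3   2.96]
b
  cmd [0.28, -0.22, 0.2] at [ 0.299 -0.241  0.221] z [ 0.336 -0.045 -0.941] [ 1.79 -0.34 -0.84  2.44 -0.73  0.84  1.73]
  cmd [0.22, -0.22, 0.16] at [ 0.239 -0.249  0.187] z [ 0.25   0.066 -0.966] [ 1.87 -0.19 -0.82  2.44 -0.54  0.86  1.73]
  cmd [0.45, -0.1, 0.2] at [ 0.448 -0.1    0.202] z [ 0.255  0.065 -0.965] [ 1.76 -0.18 -1.41  2.31 -0.53  0.71  2.43]
  cmd [0.475, -0.025, 0.2] at [ 0.472 -0.025  0.202] z [ 0.264  0.063 -0.963] [ 1.52 -0.12 -1.41
[... 1382 characters left out ...]
] at [ 0.403 -0.165  0.177] z [ 0.33  -0.065 -0.942] [ 1.83 -0.34 -1.29  2.44 -0.84  0.63  2.01]
  cmd [0.3, -0.12, 0.12] at [ 0.346 -0.144  0.152] z [ 0.153  0.035 -0.988] [ 1.96 -0.34 -1.39  2.44 -0.68  0.78  2.09]
  cmd [0.25, -0.1, 0.12] at [ 0.292 -0.123  0.149] z [-0.003  0.119 -0.993] [ 2.   -0.34 -1.4   2.44 -0.54  0.92  2.15]
  cmd [0.45, -0.1, 0.2] at [ 0.441 -0.097  0.209] z [ 0.034  0.106 -0.994] [ 1.15  0.14 -0.97  2.15  0.    0.9   2.96]
  cmd [0.475, -0.025, 0.2] at [ 0.472 -0.028  0.201] z [ 0.047  0.13  -0.99 ] [ 0.24  0.13 -0.18  2.13 -0.15  0.86  2.96]
  cmd [0.475, -0.025, 0.06] at [ 0.475 -0.025  0.06 ] z [ 0.047  0.13  -0.99 ] [ 0.23  0.36 -0.18  2.23 -0.14  0.54  2.94]
```

```bash
python3 -m inch '[[0,0,0,8.5],[0,0,0,8.5],[0,0,0,8.5],[0,0,0,8.5],[0,0,0,8.5],[0,0,0,8.5],[0,0,0,8.5],[0,0,0,8.5],[0,0,0,8.5],[0,0,0,8.5],[0,0,0,8.5]]' | tail -5
python3 -c "
from h import *
go([.30,-.1,.2],[.26,0,.18]); print(pose()[2][:,2])"
```

```text
eef_pos: [0.319, -0.1898, 0.2364]
tool_rot: [0.162, 0.811, 0.541, 0.154]
contact_force: [-0.1, -0.2, -0.3]
gripper_width: 0.638
grasp_force: 32.0
t 25.3 p [ 0.319  -0.1898  0.2364] nest [ 0.0105 -0.451   0.1908] tool z in nest [-0.075  0.043 -0.996] tool y in nest [ 0.993 -0.083 -0.079] q [ 1.82 -0.34 -1.05  2.44 -0.91  0.66  1.02] F [-0.1 -0.2 -0.3]
total [ 0.0735 -0.064   0.0161] rows 2 each [ 0.0368 -0.032   0.0081]
total [ 0.0765 -0.078  -0.0086] rows 2 each [ 0.0382 -0.039  -0.0043]
[ 0.42439884 -0.09585041 -0.90038787]
```

```bash
python3 -m inch '[[0.018,-0.016,0.004,0],[0.018,-0.016,0.004,0],[0.018,-0.016,0.004,0],[0.018,-0.016,0.004,0],[0.019,-0.02,0,0],[0.019,-0.02,0,0]]' | tail -5
python3 -c "
from h import *
go([.27,0,.2]); print(pose()[2][:,2])"
```

```text
eef_pos: [0.3432, -0.085, 0.2381]
tool_rot: [0.131, 0.815, 0.548, 0.134]
contact_force: [-0.8, -0.5, -0.7]
gripper_width: 0.64
grasp_force: 32.0
t 25.9 p [ 0.3432 -0.085   0.2381] nest [ 0.0025 -0.3439  0.1973] tool z in nest [-0.149  0.052 -0.988] tool y in nest [ 0.986 -0.074 -0.152] q [ 1.22 -0.34 -0.91  2.44 -0.55  0.6   0.31] F [-0.8 -0.5 -0.7]
total [ 0.0496 -0.1075  0.0032] rows 3 each [ 0.0165 -0.0358  0.0011]
[ 0.36272497 -0.06638667 -0.92952859]
```

```bash
python3 -c "
from h import *
go([.24,-.06,.15])"
```

```text
t 25.9 p [ 0.3432 -0.085   0.2381] nest [ 0.0025 -0.3439  0.1973] tool z in nest [-0.149  0.052 -0.988] tool y in nest [ 0.986 -0.074 -0.152] q [ 1.22 -0.34 -0.91  2.44 -0.55  0.6   0.31] F [-0.8 -0.5 -0.7]
total [-0.0208 -0.1295  0.0428] rows 3 each [-0.0069 -0.0432  0.0143]
```

```bash
python3 -m inch '[[-0.003,-0.02,0.007,0],[-0.003,-0.02,0.007,0],[-0.003,-0.02,0.007,0],[-0.003,-0.02,0.007,0],[-0.003,-0.02,0.007,0],[-0.003,-0.02,0.007,0]]' | tail -5
python3 -c "
from h import *
go([.24,-.06,.15]); print(pose()[2][:,2])"
```

```text
eef_pos: [0.3275, -0.0843, 0.2143]
tool_rot: [0.099, 0.82, 0.554, 0.107]
contact_force: [0.1, -0.1, -0.1]
gripper_width: 0.635
grasp_force: 32.0
t 26.5 p [ 0.3275 -0.0843  0.2143] nest [-0.0225 -0.3482  0.1842] tool z in nest [-0.232  0.048 -0.971] tool y in nest [ 0.969 -0.069 -0.235] q [ 1.46 -0.34 -1.1   2.44 -0.6   0.65  0.4 ] F [ 0.1 -0.1 -0.1]
total [-0.0135 -0.1046  0.0356] rows 3 each [-0.0045 -0.0349  0.0119]
[ 0.28523607 -0.04383412 -0.95745441]
```

```bash
python3 -m inch '[[-0.005,-0.045,0.012,0],[-0.005,-0.045,0.012,0],[-0.005,-0.045,0.012,0],[-0.005,-0.045,0.012,0],[-0.005,-0.045,0.012,0],[-0.005,-0.045,0.012,0]]' | tail -5
python3 -c "
from h import *
go([.24,-.06,.15]); print(pose()[2][:,2])"
```

```text
eef_pos: [0.2681, -0.0672, 0.213]
tool_rot: [0.031, 0.827, 0.56, 0.049]
contact_force: [-0.1, -0.8, -0.9]
gripper_width: 0.64
grasp_force: 32.0
t 27.1 p [ 0.2681 -0.0672  0.213 ] nest [-0.0766 -0.3508  0.214 ] tool z in nest [-0.403  0.04  -0.914] tool y in nest [ 0.912 -0.061 -0.405] q [ 1.31 -0.34 -0.98  2.44 -0.44  0.84  0.25] F [-0.1 -0.8 -0.9]
total [-0.0065 -0.0353  0.0594] rows 2 each [-0.0033 -0.0176  0.0297]
[ 0.11476763  0.00360579 -0.99338582]
```

```bash
python3 -m inch '[[-0.003,-0.045,0.006,0],[-0.003,-0.045,0.006,0],[-0.003,-0.045,0.006,0],[0,-0.045,0.006,0]]' | tail -5
python3 -c "
from h import *
go([.40,-.04,.2],[.475,-.022,.2]); print(pose()[2][:,2])"
```

```text
eef_pos: [0.2233, -0.041, 0.2382]
tool_rot: [-0.01, 0.828, 0.561, 0.011]
contact_force: [1.5, 1.1, -0.4]
gripper_width: 0.643
grasp_force: 32.0
t 27.5 p [ 0.2233 -0.041   0.2382] nest [-0.108  -0.34    0.2612] tool z in nest [-0.502  0.031 -0.864] tool y in nest [ 0.862 -0.058 -0.503] q [ 0.69 -0.34 -0.55  2.44 -0.24  1.01 -0.08] F [ 1.5  1.1 -0.4]
total [0.0651 0.164  0.0395] rows 4 each [0.0163 0.041  0.0099]
total [0.0444 0.063  0.0011] rows 2 each [0.0222 0.0315 0.0005]
[ 0.0069491   0.02989899 -0.99952877]
```

```bash
python3 -m inch '[[0.013,0.033,0,0],[0.013,0.033,0,0],[0.013,0.033,0.005,0],[0.013,0.033,0.01,0],[0.015,0.033,0.01,0],[0.022,0.032,0.01,0],[0.022,0.032,0,0],[0,0,0,0]]' | tail -5
python3 -c "
from h import *
go([.475,-.022,.12],[.475,-.022,.03]); print(pose()[2][:,2])
from station import bot
r=bot.read_camera('side'); cv2.imwrite('pics/s3.png',cv2.resize(r['color'][150:270,200:380,::-1],(798,532)))"
```

```text
eef_pos: [0.4824, -0.0196, 0.2055]
tool_rot: [-0.011, 0.827, 0.562, 0.013]
contact_force: [-0.3, -0.5, -0.1]
gripper_width: 0.633
grasp_force: 32.0
t 28.3 p [ 0.4824 -0.0196  0.2055] nest [ 0.0827 -0.238   0.1133] tool z in nest [-0.5    0.034 -0.865] tool y in nest [ 0.863 -0.055 -0.501] q [ 0.56  0.28 -0.72  2.01  0.2   0.91 -0.64] F [-0.3 -0.5 -0.1]
total [-0.0078 -0.0058  0.0853] rows 2 each [-0.0039 -0.0029  0.0426]
total [-0.0031  0.0002  0.0899] rows 2 each [-0.0015  0.0001  0.045 ]
[ 0.01029332  0.03261909 -0.99941485]
```

View pics/s3.png

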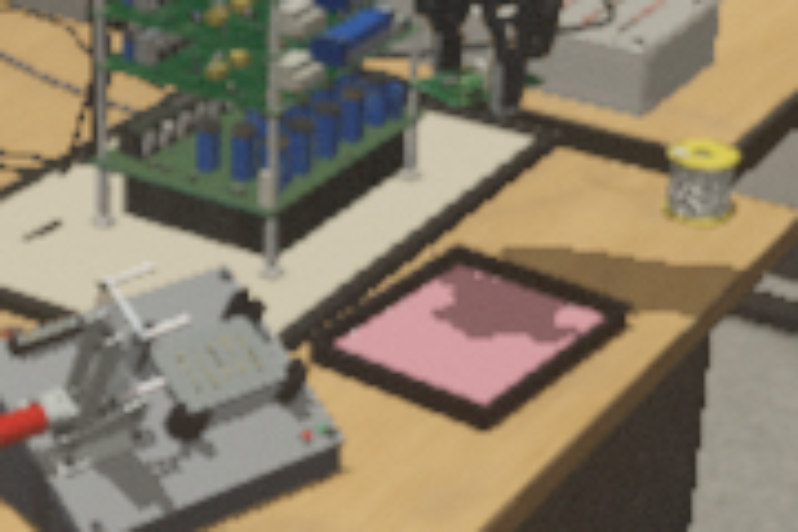

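The board hangs level at (455,90) over the tray, and its shadow falls on the foam. Next I lower it until it touches.

```bash
python3 -m inch '[[-0.004,-0.003,0.035,0],[-0.004,-0.002,0.035,0],[-0.001,0,0.035,0],[-0.001,0,0.03,0],[0,0,0.02,0],[0,0,0.01,0],[0,0,0,0]]' | tail -5
python3 -m inch '[[0,0,0.004,0],[0,0,0.004,0]]' 0.045 20| sed -n '2p;4p'
python3 -m inch '[[0,0,0.003,0]]'| sed -n '2p;4p'
python3 -c "
from h import *
go([.475,-.022,.02]); print(pose()[2][:,2])"
```

```text
eef_pos: [0.4702, -0.024, 0.04]
tool_rot: [-0.01, 0.827, 0.562, 0.011]
contact_force: [0.2, 0.3, -0.4]
gripper_width: 0.635
grasp_force: 32.0
eef_pos: [0.4725, -0.0236, 0.0336]
contact_force: [0.3, 0.1, -0.2]
eef_pos: [0.4722, -0.0235, 0.0302]
contact_force: [-0.6, 0.7, -0.9]
t 29.35 p [ 0.4722 -0.0235  0.0302] nest [-0.0123 -0.2449 -0.0343] tool z in nest [-0.499  0.032 -0.866] tool y in nest [ 0.864 -0.057 -0.5  ] q [ 0.39  0.55 -0.55  2.16  0.49  0.54 -0.89] F [-0.6  0.7 -0.9]
total [0.0021 0.0021 0.0103] rows 1 each [0.0021 0.0021 0.0103]
[ 0.01072696  0.02970283 -0.99950121]
```

```bash
for i in 1 2 3 4 5 6 7 8 ; do python3 -c "
from station import bot
import sys
sys.exit(bot.get_obs()['contact_force'][2]>4)" && python3 -m inch '[[0,0,0.002,0]]'| sed -n '2p;4p;5p'; done
```

```text
False
False
False
False
False
False
False
False
```

```bash
python3 -m inch '[[0,0,0.003,0],[0,0,0.003,0]]'| sed -n '2p;4p;5p'; python3 -m inch '[[0,0,0.002,0]]'| sed -n '2p;4p;5p'; python3 -m inch '[[0,0,0.002,0]]'| sed -n '2p;4p;5p'
```

```text
eef_pos: [0.4719, -0.0232, 0.0237]
contact_force: [0.2, -0.2, -1.0]
gripper_width: 0.633
eef_pos: [0.4717, -0.0231, 0.0215]
contact_force: [-0.4, 0.6, -0.4]
gripper_width: 0.638
eef_pos: [0.4717, -0.023, 0.0195]
contact_force: [0.5, -0.7, -0.5]
gripper_width: 0.635
```

Already below the nominal tip contact height, so I continue in small steps.

```bash
python3 -m inch '[[0,0,0.002,0]]'| sed -n '2p;4p;5p'; python3 -m inch '[[0,0,0.002,0]]'| sed -n '2p;4p;5p'; python3 -m inch '[[0,0,0.001,0]]'| sed -n '2p;4p;5p'; python3 -m inch '[[0,0,0.001,0]]'| sed -n '2p;4p;5p'
```

```text
eef_pos: [0.4718, -0.0229, 0.0176]
contact_force: [0.3, 0.6, 0.4]
gripper_width: 0.633
eef_pos: [0.4719, -0.0229, 0.017]
contact_force: [-14.0, -0.8, 53.3]
gripper_width: 0.638
eef_pos: [0.4719, -0.0229, 0.017]
contact_force: [-13.6, -2.4, 54.1]
gripper_width: 0.637
eef_pos: [0.472, -0.0229, 0.0169]
contact_force: [-18.7, -2.2, 69.2]
gripper_width: 0.64
```

```bash
python3 -m inch '[[0,0,-0.004,0],[0,0,0,0]]'| sed -n '2p;4p;5p'; python3 -c "
from h import *
from station import bot
r=bot.read_camera('side'); cv2.imwrite('pics/s4.png',cv2.resize(r['color'][190:250,260:350,::-1],(798,532)))"
```

```text
eef_pos: [0.4723, -0.0229, 0.0185]
contact_force: [1.0, 0.3, -0.0]
gripper_width: 0.636
```

View pics/s4.png

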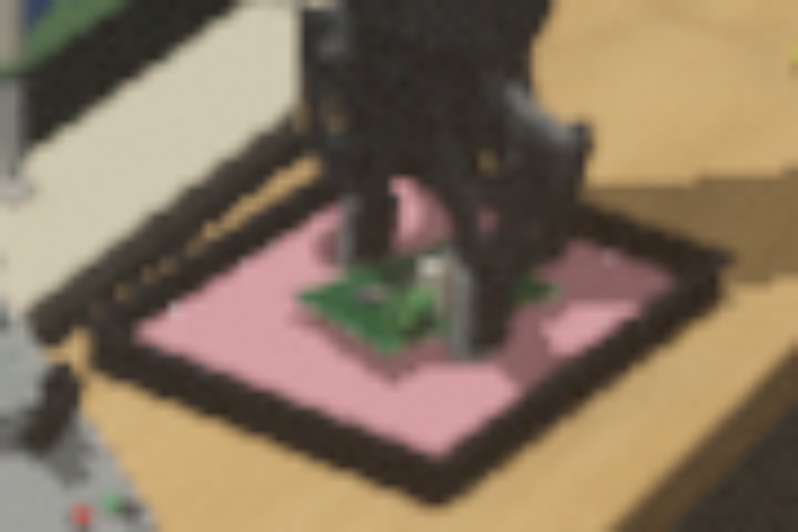

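The board is level at (420,305), a few mm above the foam, with the fingertips almost touching it. I'll settle 1 mm more and open a little at a time.

```bash
python3 -m inch '[[0,0,0.001,0]]'| sed -n '2p;4p;5p'; python3 -m inch '[[0,0,0,0],[0,0,0,0],[0,0,0,0]]' 0.0555 20| tail -4;  python3 -m inch '[[0,0,0,0],[0,0,0,0],[0,0,0,0]]' 0.058 20| tail -4; python3 -m inch '[[0,0,0,0],[0,0,0,0],[0,0,0,0],[0,0,0,0]]' 0.068 20| tail -4
python3 -c "
from h import *
from station import bot
r=bot.read_camera('side'); cv2.imwrite('pics/s5.png',cv2.resize(r['color'][190:250,260:350,::-1],(798,532)))"
```

```text
eef_pos: [0.4721, -0.023, 0.0171]
contact_force: [-7.1, -0.6, 30.3]
gripper_width: 0.637
tool_rot: [-0.01, 0.827, 0.562, 0.012]
contact_force: [-3.0, 0.2, 13.1]
gripper_width: 0.648
grasp_force: 18.0
tool_rot: [-0.01, 0.827, 0.562, 0.012]
contact_force: [-1.0, 0.1, 6.1]
gripper_width: 0.681
grasp_force: 2.9
tool_rot: [-0.01, 0.827, 0.562, 0.012]
contact_force: [0.4, -0.0, 0.4]
gripper_width: 0.795
grasp_force: 0.0
```

View pics/s5.png

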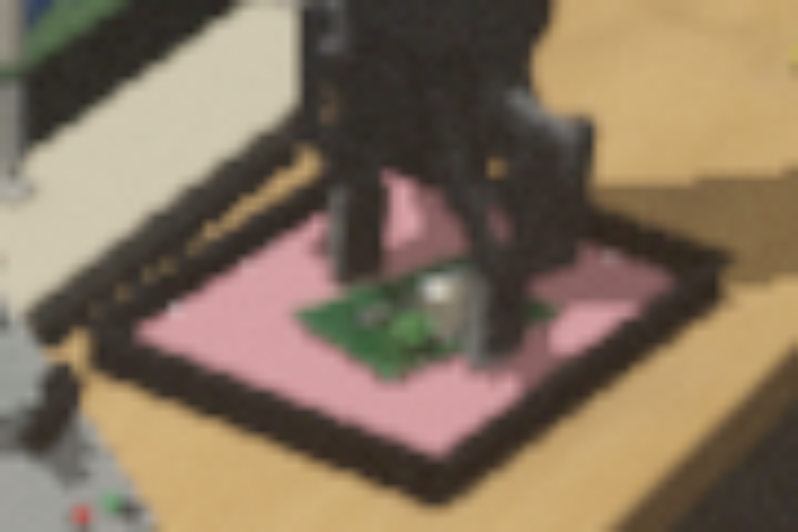

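The board lies flat on the foam at (410,315), and the fingers are open beside it. I'll open fully, retreat straight up and do a last check.

```bash
python3 -m inch '[[0,0,-0.002,0],[0,0,-0.005,0],[0,0,-0.01,0],[0,0,-0.02,0],[0,0,-0.03,0],[0,0,-0.04,0],[0,0,-0.04,0],[0,0,-0.03,0],[0,0,0,0],[0,0,0,0]]' 0.08 | tail -6
python3 - <<'E'
from h import *
from station import bot
o,p,M=pose(); r=bot.read_camera('side'); im=r['color']; np.savez("side.npz",**r)
hsv=cv2.cvtColor(im,cv2.COLOR_RGB2HSV); m=cv2.inRange(hsv,(40,80,30),(90,255,255)); m[:205]=0;m[245:]=0;m[:,:270]=0;m[:,345:]=0
c=max(cv2.findContours(m,0,2)[0],key=cv2.contourArea); u=cv2.minAreaRect(c)[0]; print(u,onz("side",u,.013))
cv2.imwrite('pics/s6.png',cv2.resize(im[190:270,180:360,::-1],(792,352)))
E
```

```text
t: 32.55
eef_pos: [0.4703, -0.0285, 0.1946]
tool_rot: [-0.009, 0.827, 0.561, 0.013]
contact_force: [-0.6, -0.1, -0.2]
gripper_width: 0.938
grasp_force: 0.0
(301.7500305175781, 225.75003051757812) [ 0.48340816 -0.00645473  0.013     ]
```

View pics/s6.png

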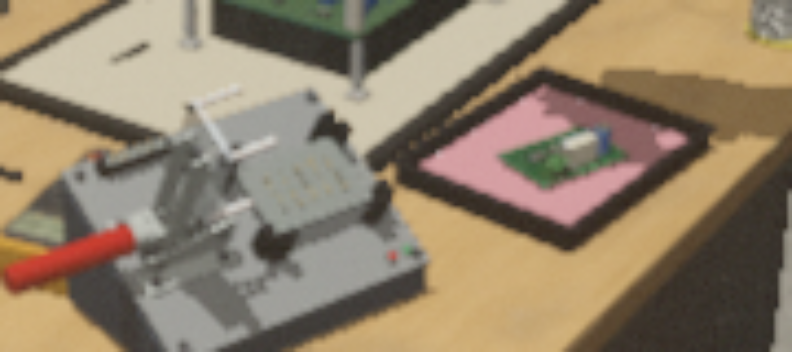

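The board lies flat, components up, near the tray's middle at (562,158). The clamp is fully back with its handle at (70,258), and the gripper is clear.

```bash
python3 -c "
from station import bot
print(bot.hand_in())"
```

```text
the job is handed in; nothing more can be done
None
```

The job is handed in at about 33 s of the 58 s allowed: the clamp is open, and the board was lifted square and lies flat, components up, near the middle of the tray's foam. The multimeter, side cutters and spool were not knowingly touched. Two caveats: I pressed the fingertips onto the foam up to 69 N at the wrist (limit 120 N), and the hand-in gave no verdict.

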